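# Recharge the bench air dryer with drying tablets

## Task

Recharge the bench air dryer: with the screwdriver give both slotted cam fasteners a quarter turn counterclockwise, lift off the cover and lay it flat on the light panel, handle up, for the gasket check. Then pour the drying tablets from the steel tray through the wide funnel into the narrow column; the tablets lying loose on the bench must go in as well, so that every tablet ends up down in the column. Finish with the empty tray set down level on the bench, clear of the light panel, and the screwdriver back in its stand; turn the cams with the screwdriver only, not with the fingers, and leave the circuit board and the meter alone.

Things in the scene. Friction and masses are not known exactly. Their poses are not given: they have to be found in the camera images.
- funnel_mouth (a point): centre of the round funnel mouth, 158 mm wide, in the white deck of the fixed blue dryer cabinet, 160 mm above the bench. The cabinet, 220 (x) x 280 (y) x 160 mm high, is centred on this point; x points from its front (gauge, window) to its back. The aluminium funnel narrows at about 50 degrees to the column. The cover lies over it at the start.
- column_floor (a point): centre of the floor of the drying column, 5 mm above the bench, right under the funnel mouth. The column is a tube, 68 mm inside, from here up to the funnel's throat 100 mm above the bench. Tablets slide easily in the funnel; should some jam in the throat, a push from above with the closed fingers frees them.
- cam_a (a joint): turn of the cam fastener on the dryer's +y side (rad). 0: locked, its red lobe (24 mm from axis to end, 16 mm wide) reaches 10 mm over the cover's edge. It grows counterclockwise seen from above, to a stop at 1.65; from 1.35 the lobe is clear of the cover. Starts at 0 to 0.15; stays where it is left (friction 0.12 N m).
- cam_b (a joint): the same for the cam fastener on the dryer's -y side.
- cam_a_slot (a point): centre of the slotted head of cam_a, on its axis, at the top of the head, 181.5 mm above the bench; 106 mm from the funnel mouth along the dryer's y. It turns with the cam: its x axis lies along the slot and points along the lobe. The steel head is 28 mm wide; the slot is 7 mm wide, 8 mm deep, open at both ends.
- cam_b_slot (a point): the same for cam_b, at -106 mm.
- cover: grey cover plate, 176 (x) x 184 (y) x 6 mm, 0.25 kg, under the two cam lobes; low curbs leave it 2 to 3 mm of play. Origin: centre of its underside; z up. Its black bow handle is a bar 100 mm long along y, 14 mm wide, 12 mm high, centred 34 mm above the origin, 22 mm of free height below. Lifts straight up once both cams are open.
- lightpad: flat light panel with a white face and aluminium frame, fixed, 260 (x) x 240 (y) x 10 mm high, empty. Origin: centre of its underside.
- driver: broad-blade screwdriver, 132 mm long, 0.12 kg, hanging upright in its stand. Origin: tip of the blade; z up to the handle. Blade 16 mm wide along x, 3 (tip) to 4 mm thick along y; shaft 10 mm; finger guard, 36 mm wide, 65 to 70 mm above the tip; square yellow handle 26 x 26 mm, faces along x and y, from 70 to 132 mm: grip it from above at about 100 mm.
- stand_hole (a point): centre of the 24 mm wide hole in the blue top plate of the fixed black screwdriver stand (90 x 90 x 75 mm), at the plate's top, 75 mm above the bench. The screwdriver hangs in it: its guard rests on the plate, the blade ends 10 mm above the bench. The plate is 6 mm thick, free below.
- tray: steel pouring tray, 0.28 kg, x from -70 to +90 mm, 96 mm wide, walls 36 mm high. The lip end (+x) is open: the floor (3 mm) ramps up 10 mm from x = 50 to 90 mm. Origin: underside, z up. Handle: orange square bar 16 x 16 mm, 100 mm long along y, centred 84 mm above and 4 mm behind the origin. Level, it keeps its tablets; tipped nose down 40 to 50 degrees it empties.
- tray_lip (a point): middle of the tray's pouring lip (77 mm wide), 90 mm ahead of its origin (x), 13 mm above its underside.
- pcb: green circuit board on four brass standoffs, 75 x 100 mm, a bystander. Origin: centre of its underside.
- meter: orange multimeter lying on its back, 190 x 90 x 38 mm, a bystander. Origin: centre of its underside.
- tab0: blue drying tablet, a pillow-shaped disc 24 mm across and 16 mm thick, 12 g. Origin: its centre; z along its axis. Starts in the tray; may be absent.
- tab1: blue drying tablet, a pillow-shaped disc 24 mm across and 16 mm thick, 12 g. Origin: its centre; z along its axis. Starts in the tray; may be absent.
- tab2: blue drying tablet, a pillow-shaped disc 24 mm across and 16 mm thick, 12 g. Origin: its centre; z along its axis. Starts in the tray; may be absent.
- tab3: blue drying tablet, a pillow-shaped disc 24 mm across and 16 mm thick, 12 g. Origin: its centre; z along its axis. Starts in the tray; may be absent.
- tab4: blue drying tablet, a pillow-shaped disc 24 mm across and 16 mm thick, 12 g. Origin: its centre; z along its axis. Starts in the tray; may be absent.
- tab5: blue drying tablet, a pillow-shaped disc 24 mm across and 16 mm thick, 12 g. Origin: its centre; z along its axis. Starts in the tray; may be absent.
- tab6: blue drying tablet, a pillow-shaped disc 24 mm across and 16 mm thick, 12 g. Origin: its centre; z along its axis. Starts in the tray; may be absent.
- tab7: blue drying tablet, a pillow-shaped disc 24 mm across and 16 mm thick, 12 g. Origin: its centre; z along its axis. Starts lying loose on the bench; may be absent.
- tab8: blue drying tablet, a pillow-shaped disc 24 mm across and 16 mm thick, 12 g. Origin: its centre; z along its axis. Starts lying loose on the bench; may be absent.
- tab9: blue drying tablet, a pillow-shaped disc 24 mm across and 16 mm thick, 12 g. Origin: its centre; z along its axis. Starts lying loose on the bench; may be absent.
Not all that is in view belongs to the job. Of the things shaped like the tray, the steel one is meant.

How it is judged:
On the way, in this order (a step that is already met when the one before it is completed fails the run):
1. both cam fasteners are turned open (at least 1.35 rad) (value of joint each of cam_a, cam_b above 1.35 rad), for 0.2 s.
2. the cover lies flat on the light panel, let go (horizontal distance between cover and lightpad below 0.06 m and height (world z) of cover below 0.02 m and angle between cover's own z axis and vertical below 0.08 rad and contact force between the fingers and cover below 0.1 N), for 0.3 s.
3. the tray is tipped by 30 degrees or more with its lip over the funnel mouth (angle between tray's own z axis and vertical above 0.52 rad and horizontal distance between tray_lip and funnel_mouth below 0.085 m and height (world z) of tray_lip above 0.14 m), for 0.2 s.
At the end, for the whole second after the job is handed in: Cams open (over 1.35 rad); cover flat on the light panel, centres within 60 mm; every tablet in the column (within 36 mm of its axis, below 112 mm); driver upright in its stand, tip within 12 mm of the hole axis; tray level and still on the bench, over 160 mm from the light panel's centre (all of step 1 and horizontal distance between cover and lightpad below 0.06 m and height (world z) of each of cover, driver below 0.02 m and angle between each of cover, tray's own z axis and vertical below 0.08 rad and horizontal distance between each of tab0, tab1, tab2, tab3, tab4, tab5, tab6, tab7, tab8, tab9 and column_floor below 0.036 m and height (world z) of each of tab0, tab1, tab2, tab3, tab4, tab5, tab6, tab7, tab8, tab9 below 0.112 m and horizontal distance between driver and stand_hole below 0.012 m and angle between driver's own z axis and vertical below 0.15 rad and height (world z) of driver above 0.004 m and height (world z) of tray below 0.012 m and linear speed of tray below 0.02 m/s and horizontal distance between tray and lightpad above 0.16 m); the robot touches nothing.
It fails at once if the circuit board was pushed more than 30 mm (distance of pcb from where it was at the start of the episode above 0.03 m).
It fails at once if the meter was pushed more than 30 mm (distance of meter from where it was at the start of the episode above 0.03 m).
It fails at once if the fingers pushed a cam fastener (contact force between the fingers and cam_a above 2 N or contact force between the fingers and cam_b above 2 N).
Of tab0, tab1, tab2, tab3, tab4, tab5, tab6 only 5 to 7 are there at a start; the rules pass over those that are not, and their reading is None.
Of tab7, tab8, tab9 only 1 to 3 are there at a start; the rules pass over those that are not, and their reading is None.
At some moment in a run one of tray, tab7, tab8, tab9 may be knocked a few centimetres aside while the robot is not near it.
It also fails if it takes over 210 s, if anything falls off the work surface, if the arm or the gripper's body presses on something with over 40 N, if the wrist force passes 120 N, or if a joint passes its speed limit or range.

## Robot

A 6-joint arm with a two-finger parallel gripper is mounted at the origin on the work surface. World frame = base frame: x ahead of the robot, y to its left, z up, the work surface at z = 0. Lengths are in m, angles in rad, forces in N, time in s.
With the tool pointing down it reaches from about 0.425 to 0.925 m from the base axis. Payload 12.5 kg.
Tool frame: the origin (TCP) lies on the centre line of the jaws, within the pads' length; the fingertips stand ahead of it and the grasp point (between the pads) lies 6 mm ahead of it (ctrl.tip_extent is the z of the fingertips in the tool frame, in m); z points along the fingers, y is the line along which they close (so a half turn about z gives the same grasp; the last joint's range is limited). The gripper opens to 85 mm and grips with 20 to 120 N. Pads are 22 mm wide; open, the fingers measure 114 mm over their backs; the gripper's body (76 mm by 85 mm) begins 54 mm behind the grasp point. The pads swing forward as they close: fully open they stand 13 mm farther back than shut.
Start: joints at [1.226, 0.491, 1.559, -0, 1.092, -0.106], TCP at [0.148, 0.607, 0.256] pointing down, gripper open.
Joint ranges: [-3.1, 3.1], [-0.84, 2.19], [0.05, 2.79], [-1.13, 4.28], [0.06, 2.93], [-2.69, 2.69]. Speed limits (rad/s): [2.22, 2.22, 2.79, 3.14, 3.14, 3.14].

## Interface

Orientations are given as a unit quaternion [w, x, y, z].
In Python, from plant import ctrl, get_image, job gives the robot as it stands.
- The arm moves only by the shell command python3 -m handwheel 'ROWS' [OPENING] [FORCE]. ROWS is a JSON object of lists of equal length, an entry for each row: "translation": the shift along the tool's x, y, z in cm, a list of three; "dr": the turn, a rotation vector about the tool's x, y, z in degrees, a list of three. A call has 1 to 20 rows; each row shifts and turns the commanded pose from where the row before left it, along the tool's axes as they then stand; what a row does not reach is not made up. A row lasts 1/8 s, in which the tool goes at most 62.5 mm and 10.7 degrees, less where a joint would pass 70% of its speed; a pose out of reach is approached as far as the arm can. A call is refused whole if a number of a shift passes 6.25 or a number of a turn 10.7, either way. A call with a gripper value outside its range is refused whole. OPENING is the finger opening in cm, from 0 to 8.54, set as the call begins (- or left out, the last holds). The fingers move at their own pace and stop on an object; FORCE is the grip in N (left out, the last holds). Time passes only in rows, so rows that do not move let the fingers close. It gives the time, the measured TCP pose, the force, the opening and the grip force at its end, in the units of the state.
- ctrl.get_state(): the state, without advancing time (a new reading comes with each control period).
- get_image(name): name is "side" or "top" or "wrist"; returns a dict with "img" (480x640x3 uint8, blue, green, red), "fx", "fy", "cx", "cy" (pixels), "R" (3x3) and "t" (3): a world point X has camera coordinates R X + t; the wrist camera has in their place "mount" (4x4, takes a point from camera to tool coordinates, whose origin is the TCP and whose axes are the flange's). Camera axes: x right, y down, z forward; pixel columns grow to the right and rows downward; lengths in m; the calibration is good to about 2 mm. A picture is of the moment at which its call begins: read the wrist's pose just before it. There is no depth.
- job.hand_in(): hands the job in; it is judged then, once.
The state is a dict: "time_s": time; "joint_positions": joint angles; "joint_velocities": joint speeds; "joint_torque": joint torques, N m; "tool_pos": TCP position; "orientation": TCP orientation; "ft_force": force on the tool from outside, world axes, zero at the start; "moment": the same for the moment, N m; "gripper_width": opening from 0.0 (shut) to 1.0 (fully open); "grip_force": force on a finger pad.
Only numpy, scipy, OpenCV 4.12 (cv2) and the standard library are available. Lean on these libraries where they do the work, as an engineer would, in place of code of your own. Each camera call takes 0.05 s, during which the arm holds its last target. There are 200 camera calls.

## Working session

There is one attempt and no reset: what is moved stays moved. The work goes in short steps, Python scripts to look and compute and a shell command to move; the robot and the scene stay as the last step left them, time stands still between calls to the robot, and variables do not carry over. Pictures are saved under pics/ and viewed, at most 14 in all, crops included, and the job is handed in when it is done.

```bash
mkdir -p pics; ls; cat > h.py <<'E'
import numpy as np, cv2, json
from plant import ctrl, get_image, job
from scipy.spatial.transform import Rotation as Rn
def pose():
    s=ctrl.get_state(); q=s["orientation"]
    return np.array(s["tool_pos"]), Rn.from_quat([q[1],q[2],q[3],q[0]]).as_matrix()
def snap(name,fn=None):
    p,R=pose(); g=get_image(name)
    if name=="wrist":
        M=np.array(g["mount"]); W=np.eye(4); W[:3,:3]=R; W[:3,3]=p; W=W@M
        g["R"]=W[:3,:3].T; g["t"]=-W[:3,:3].T@W[:3,3]
    g["R"]=np.array(g["R"]); g["t"]=np.array(g["t"])
    if fn: cv2.imwrite("pics/"+fn,g["img"])
    return g
def ray(g,u,v,z):
    d=g["R"].T@np.array([(u-g["cx"])/g["fx"],(v-g["cy"])/g["fy"],1]); c=-g["R"].T@g["t"]
    return c+d*(z-c[2])/d[2]
def proj(g,X):
    c=g["R"]@np.array(X)+g["t"]; return np.array([g["fx"]*c[0]/c[2]+g["cx"],g["fy"]*c[1]/c[2]+g["cy"]])
def togo(X,ang=None):
    """shift (cm, tool axes) to bring TCP to X"""
    p,R=pose(); return np.round(R.T@(np.array(X)-p)*100,2)
E
python3 - <<'E'
from h import *
np.set_printoptions(precision=4,suppress=True)
for n in("top","side"):
    g=snap(n,n+"0.png"); print(n,g["fx"],-g["R"].T@g["t"],g["R"][2])
p,R=pose();print(p,R,ctrl.tip_extent, ctrl.get_state())
E
```

```text
pics
top 593.4319086705282 [0.4011 0.073  1.6555] [ 0.0965 -0.0116 -0.9953]
side 446.6439422069175 [0.2847 0.8162 0.78  ] [ 0.2484 -0.7333 -0.6329]
[0.1477 0.6071 0.2558] [[-0.9716  0.2365 -0.0003]
 [ 0.2365  0.9716 -0.0009]
 [ 0.0001 -0.001  -1.    ]] 0.025 {'time_s': 0.1, 'joint_positions': array([ 1.2264,  0.4915,  1.5594, -0.    ,  1.0917, -0.1056]), 'joint_velocities': array([ 0.    , -0.0044, -0.0025,  0.0014, -0.0011,  0.0011]), 'joint_torque': array([  0.0016, -61.9441, -26.2026,  -0.0002,   0.0029,  -0.0001]), 'tool_pos': array([0.1477, 0.6071, 0.2558]), 'orientation': array([-0.0001,  0.1191,  0.9929, -0.0005]), 'ft_force': array([-0.7841, -0.1085, -0.3229]), 'moment': array([ 0.0056, -0.0231,  0.0092]), 'grip_force': 0.0, 'gripper_width': 1.0011850248989635}
```

View pics/top0.png

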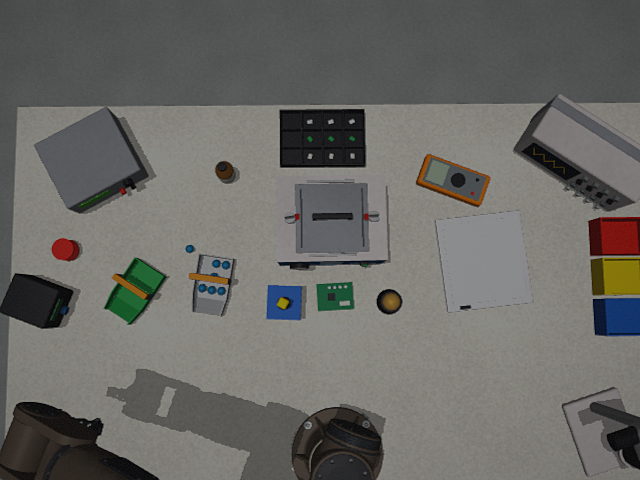

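View pics/side0.png

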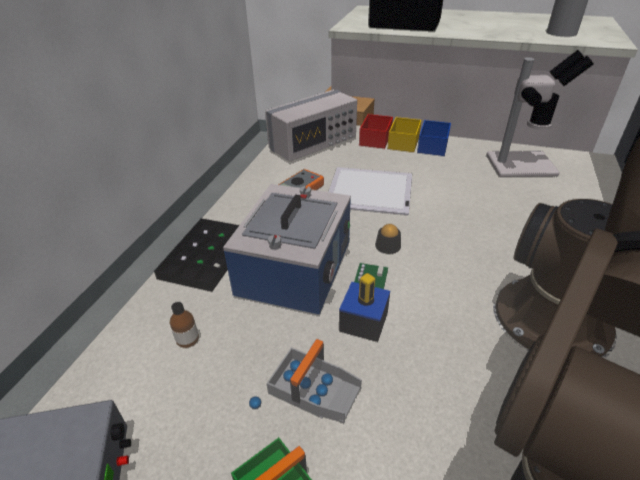

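Top view: cabinet with cover about (332,220), stand with yellow handle (284,303), PCB (335,296), meter (453,180), white panel (484,261) and one loose blue tablet (190,249). There are two tray-shaped things: a steel-grey one at (212,284) and a green one at (136,290). The grey one, with blue tablets, fits "steel". I'll measure, and confirm it in a crop.

```bash
cat >> h.py <<'E'
HS=dict(blue=((98,110,60),(112,255,255)),yellow=((22,120,100),(33,255,255)),orange=((8,170,120),(19,255,255)),red=((0,130,80),(6,255,255)))
def blobs(g,col,amin=8,box=None):
    m=cv2.inRange(cv2.cvtColor(g["img"],cv2.COLOR_BGR2HSV),*map(np.array,HS[col]) if 0 else (np.array(HS[col][0]),np.array(HS[col][1])))
    if col=="red": m|=cv2.inRange(cv2.cvtColor(g["img"],cv2.COLOR_BGR2HSV),np.array((174,130,80)),np.array((180,255,255)))
    cs,_=cv2.findContours(m,cv2.RETR_EXTERNAL,cv2.CHAIN_APPROX_NONE)
    out=[]
    for c in cs:
        M=cv2.moments(c); a=M["m00"]
        if a<amin: continue
        u,v=M["m10"]/a,M["m01"]/a
        if box and not(box[0]<u<box[2] and box[1]<v<box[3]): continue
        out.append((u,v,a,cv2.minAreaRect(c),c))
    return sorted(out,key=lambda b:-b[2])
E
python3 - <<'E'
from h import *
np.set_printoptions(precision=3,suppress=True)
g=snap("top")
for col,z in(("blue",.01),("yellow",.14),("orange",.09),("red",.178)):
    for b in blobs(g,col,6): print(col,np.round(b[:3],1),ray(g,b[0],b[1],z),np.round(b[3][1],0),round(b[3][2]))
hsv=cv2.cvtColor(g["img"],cv2.COLOR_BGR2HSV)
for n,(u,v) in dict(cab=(332,190),pad=(484,261),cover=(320,235),tab=(190,249),hnd=(332,216)).items(): print(n,hsv[v,u])
# light panel
m=cv2.inRange(hsv[...,2],190,255); m[:, :400]=0; m[:,560:]=0
c=max(cv2.findContours(m,0,1)[0],key=cv2.contourArea); r=cv2.minAreaRect(c); print(r, ray(g,*r[0],.01),[ray(g,*q,.01) for q in cv2.boxPoints(r)])
h=hsv[...,2]<60; k=np.zeros_like(h);k[205:228,305:362]=1; m=(h*k).astype(np.uint8)
c=max(cv2.findContours(m,0,1)[0],key=cv2.contourArea);r=cv2.minAreaRect(c);print("handle",r,ray(g,*r[0],.206))
cv2.imwrite("pics/c1.png",np.hstack([cv2.resize(g["img"][230:330,90:250],None,fx=2.5,fy=2.5,interpolation=2),cv2.resize(g["img"][180:280,270:400],None,fx=2.5,fy=2.5,interpolation=2)]))
E
```

```text
blue [ 622.4  315.4 1148.5] [ 0.362 -0.795  0.01 ] [37. 34.] 90
blue [ 283.6  302.1 1067. ] [0.41  0.143 0.01 ] [34. 34.] 2
blue [220.6 290.6  38. ] [0.443 0.316 0.01 ] [7. 7.] 90
blue [225.3 264.6  37.5] [0.515 0.304 0.01 ] [7. 6.] 45
blue [201.7 287.8  36. ] [0.452 0.369 0.01 ] [7. 7.] 0
blue [211.1 289.5  35.5] [0.446 0.342 0.01 ] [7. 6.] 45
blue [215.7 263.1  34.5] [0.519 0.33  0.01 ] [6. 7.] 90
blue [189.1 248.5  32. ] [0.561 0.404 0.01 ] [6. 6.] 45
blue [ 63.2 310.7  12.5] [0.393 0.747 0.01 ] [4. 6.] 18
blue [214. 274.   8.] [0.489 0.335 0.01 ] [2. 6.] 90
yellow [ 621.5  277.  1175.5] [ 0.463 -0.73   0.14 ] [37. 36.] 90
yellow [282.3 302.9  77. ] [0.407 0.14  0.14 ] [9. 9.] 27
orange [ 453.6  179.1 1925. ] [ 0.733 -0.319  0.09 ] [67. 30.] 20
orange [129.5 286.4 179.5] [0.455 0.543 0.09 ] [39.  6.] 34
orange [207.6 278.  156.5] [0.475 0.339 0.09 ] [39.  5.] 9
red [ 619.2  236.7 1163. ] [ 0.563 -0.711  0.178] [36. 39.] 90
red [ 64.6 249.3 438. ] [0.546 0.68  0.178] [27. 21.] 18
red [365.9 216.5  18. ] [ 0.621 -0.073  0.178] [5. 4.] 90
red [122.  190.5  16. ] [0.693 0.54  0.178] [6. 4.] 56
red [296.6 216.4  14. ] [0.623 0.102 0.178] [5. 3.] 90
red [472.2 192.8   6. ] [ 0.679 -0.343  0.178] [3. 3.] 45
cab [120  13  96]
pad [105   7 141]
cover [110  15 105]
tab [100 219 106]
hnd [130  19  40]Traceback (most recent call last):
  File "<stdin>", line 10, in <module>
ValueError: max() iterable argument is empty
```

```bash
python3 - <<'E'
from h import *
np.set_printoptions(precision=3,suppress=True)
g=snap("top")
hsv=cv2.cvtColor(g["img"],cv2.COLOR_BGR2HSV)
m=((hsv[...,2]>125)&(hsv[...,1]<14)).astype(np.uint8); m[:, :400]=0; m[:,560:]=0; m[330:]=0
c=max(cv2.findContours(m,0,1)[0],key=cv2.contourArea); r=cv2.minAreaRect(c); print(r, ray(g,*r[0],.01)); print(np.array([ray(g,*q,.01) for q in cv2.boxPoints(r)]))
h=hsv[...,2]<60; k=np.zeros_like(h);k[205:228,305:362]=1; m=(h*k).astype(np.uint8)
c=max(cv2.findContours(m,0,1)[0],key=cv2.contourArea);r=cv2.minAreaRect(c);print("handle",r,ray(g,*r[0],.2))
cv2.imwrite("pics/c1.png",np.hstack([cv2.resize(g["img"][230:330,90:250],None,fx=2.5,fy=2.5,interpolation=2),cv2.resize(g["img"][180:280,270:400],None,fx=2.5,fy=2.5,interpolation=2)]))
print(togo([.45,.14,.32]),np.array(get_image("wrist")["mount"]))
E
```

```text
((483.9696350097656, 261.23443603515625), (99.70095825195312, 89.53594207763672), 84.588134765625) [ 0.517 -0.416  0.01 ]
[[ 0.646 -0.283  0.01 ]
 [ 0.667 -0.535  0.01 ]
 [ 0.389 -0.548  0.01 ]
 [ 0.369 -0.3    0.01 ]]
handle ((332.0, 216.5), (7.0, 40.0), 90.0) [0.618 0.013 0.2  ]
[-40.42 -38.25  -6.38] [[ 0.    -0.951 -0.31   0.079]
 [ 1.    -0.     0.001 -0.001]
 [-0.001 -0.31   0.951 -0.117]
 [ 0.     0.     0.     1.   ]]
```

View pics/c1.png

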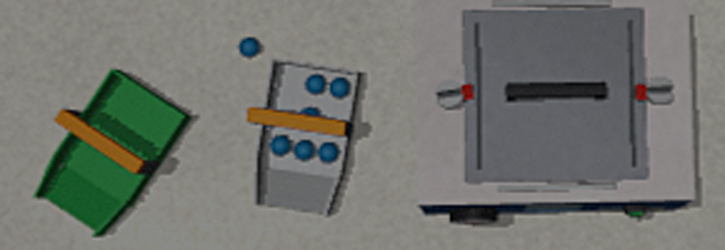

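Crop: left a green decoy tray, centre the bright-steel tray (orange handle) with at least 6 blue tablets and its narrow lip towards the robot, one loose tablet above it, right the cover with red lobes. The steel tray is the one. Now over the driver.

```bash
python3 -m handwheel '{"translation":[[-3.9,-3.9,-0.6],[-3.9,-3.9,-0.6],[-3.9,-3.9,-0.6],[-3.9,-3.9,-0.6],[-3.9,-3.9,-0.6],[-3.9,-3.9,-0.6],[-3.9,-3.9,-0.6],[-3.9,-3.9,-0.6],[-3.9,-3.9,-0.6],[-2,-3.2,-0.6],[0,0,0]],"dr":[[0,0,0],[0,0,0],[0,0,0],[0,0,0],[0,0,0],[0,0,0],[0,0,0],[0,0,0],[0,0,0],[0,0,0],[0,0,0]]}'
python3 - <<'E'
from h import *
np.set_printoptions(precision=4,suppress=True)
print(pose())
g=snap("wrist","w1.png")
for b in blobs(g,"yellow",100): print(np.round(b[:3]),np.round(b[3],1),ray(g,b[0],b[1],.138)); print(np.array([ray(g,*q,.14) for q in cv2.boxPoints(b[3])]))
for b in blobs(g,"blue",2000): print(np.round(b[:3]),np.round(b[3][2],1)); print(np.array([ray(g,*q,.075) for q in cv2.boxPoints(b[3])]),ray(g,*b[3][0],.075))
E
```

```text
time_s: 1.62
tool_pos: [0.4184, 0.1456, 0.3166]
orientation: [0.0, 0.121, 0.993, 0.0]
ft_force: [0.3, -0.3, -0.5]
gripper_width: 0.997
grip_force: 0.0
(array([0.4184, 0.1456, 0.3166]), array([[-0.9708,  0.2399,  0.0008],
       [ 0.2399,  0.9708,  0.    ],
       [-0.0007,  0.0002, -1.    ]]))Traceback (most recent call last):
  File "<stdin>", line 5, in <module>
    return _wrapfunc(a, 'round', decimals=decimals, out=out)
    return _wrapit(obj, method, *args, **kwds)
    conv = _array_converter(obj)
ValueError: setting an array element with a sequence. The requested array has an inhomogeneous shape after 1 dimensions. The detected shape was (3,) + inhomogeneous part.
```

View pics/w1.png

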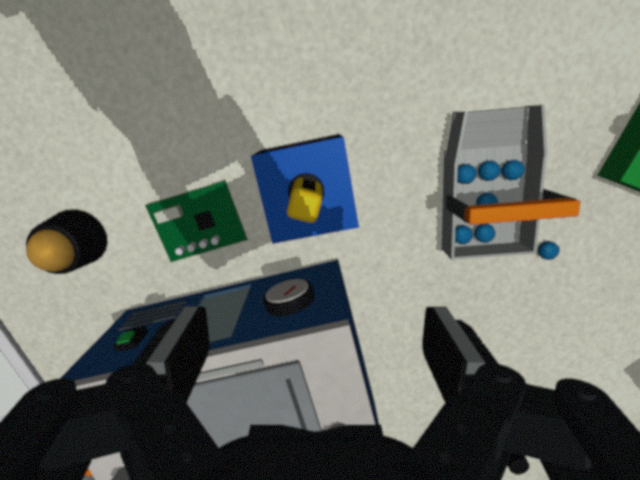

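Wrist view: stand plate (305,190), yellow driver handle (303,205) with its brighter top face low, steel tray (490,185) showing 6 tablets, loose tablet (548,250), PCB (197,220).

```bash
python3 - <<'E'
from h import *
np.set_printoptions(precision=4,suppress=True)
g=snap("wrist")
b=blobs(g,"yellow",100)[0]; print(b[:3],b[3],ray(g,b[0],b[1],.11))
x,y,w,h=cv2.boundingRect(b[4]); V=cv2.cvtColor(g["img"],cv2.COLOR_BGR2HSV)[...,2]
print(V[y:y+h:3,x:x+w:3])
b=[q for q in blobs(g,"blue",2000)]
m=np.zeros((480,640),np.uint8)
for q in b:
  if q[1]<250:
    r=cv2.minAreaRect(q[4]); print(r); P=np.array([ray(g,*c,.075) for c in cv2.boxPoints(r)]); print(P,P.mean(0),np.linalg.norm(P[0]-P[1]),np.linalg.norm(P[1]-P[2]))
c=cv2.resize(g["img"][120:260,230:380],None,fx=4,fy=4,interpolation=2);cv2.imwrite("pics/w1c.png",c)
E
```

```text
(303.36499402628436, 205.4195539625647, 837.0) ((303.5294189453125, 204.8823699951172), (30.074417114257812, 31.529630661010742), 14.03624439239502) [0.412  0.1365 0.11  ]
[[ 70  27  82  97  94  41  21  18  14  57  97  64]
 [ 55  54 115 126 156 136 117  90  63  73  98  77]
 [ 55  83 130 141 170 183 181 171 154 131 113  81]
 [ 79 102 129 141 141 181 193 194 193 190 172 109]
 [ 86 114 131 139 142 158 186 194 194 197 191 120]
 [ 70 124 135 138 137 140 153 194 192 193 186 104]
 [ 83 125 136 137 137 141 142 189 195 195 175 111]
 [104 127 138 137 138 136 138 177 193 189 156 100]
 [113 131 135 135 134 135 136 141 179 184 128  99]
 [102 121 130 132 132 137 136 137 156 172  80 103]
 [ 90  94 109 117 124 129 134 133 131 121  91 102]
 [101  98  96  82  74  94 108 119 119  83  98 100]]
((304.5769348144531, 190.88461303710938), (92.1745834350586, 93.35128021240234), 78.69007110595703)
[[0.3602 0.0965 0.075 ]
 [0.3646 0.1841 0.075 ]
 [0.4546 0.1826 0.075 ]
 [0.4514 0.088  0.075 ]] [0.4077 0.1378 0.075 ] 0.08776397928168535 0.09005914627727385
```

View pics/w1c.png

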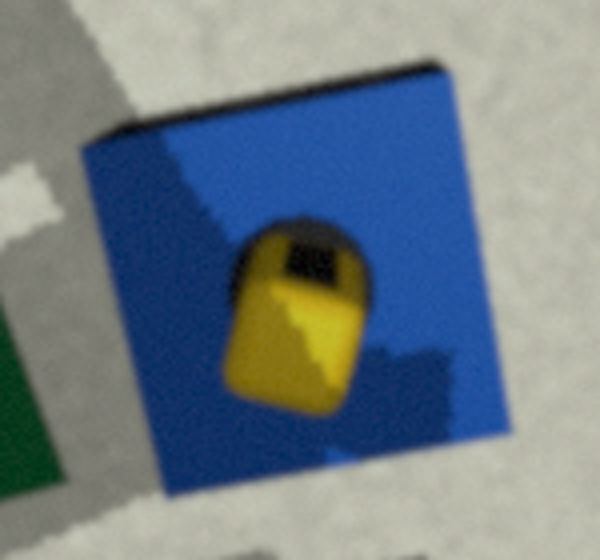

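```bash
python3 - <<'E'
from h import *
np.set_printoptions(precision=4,suppress=True)
g=snap("wrist")
P=[ray(g,230+a/4,120+b/4,.142) for a,b in((276,287),(366,302),(340,412),(226,390))];P=np.array(P);print(P,P.mean(0))
for i in range(4):
    d=P[(i+1)%4]-P[i]; print(np.linalg.norm(d),np.degrees(np.arctan2(d[1],d[0]))%90)
d=ray(g,313,183,.1);print("mark",d)
# yellow contour rectangle
p,R=pose(); print("tool x yaw",np.degrees(np.arctan2(R[1,0],R[0,0])), "tool y",np.degrees(np.arctan2(R[1,1],R[0,1])))
E
```

```text
[[0.393  0.1394 0.142 ]
 [0.4002 0.156  0.142 ]
 [0.421  0.1456 0.142 ]
 [0.411  0.1243 0.142 ]] [0.4063 0.1413 0.142 ]
0.018094509963010545 66.64859344427563
0.02329187872206561 63.427549475590084
0.02353747035422228 64.89648385867854
0.023521943586351568 49.995871631207194
mark [0.3959 0.1499 0.1   ]
tool x yaw 166.3209004287226 tool y 76.32089794394341
```

```bash
python3 -m handwheel '{"translation":[[0,0,0],[0,0,0],[0,0,0]],"dr":[[0,0,5.7],[0,0,5.7],[0,0,0]]}' 8.54 | grep -A1 pos
python3 - <<'E'
from h import *
p,R=pose(); print("tool y",np.degrees(np.arctan2(R[1,1],R[0,1])));print(togo([.4073,.139,.116]))
E
```

```text
tool_pos: [0.4173, 0.1483, 0.3162]
orientation: [-0.0, 0.216, 0.976, 0.0]
tool y 65.05288903056784
[ 0.51 -1.27 20.02]
```

```bash
python3 -m handwheel '{"translation":[[0.5,-1.27,2],[0,0,5],[0,0,5],[0,0,5],[0,0,3],[0,0,0],[0,0,0]],"dr":[[0,0,0],[0,0,0],[0,0,0],[0,0,0],[0,0,0],[0,0,0],[0,0,0]]}' 8.54 100
python3 -m handwheel '{"translation":[[0,0,0],[0,0,0],[0,0,0],[0,0,0],[0,0,0],[0,0,0]],"dr":[[0,0,0],[0,0,0],[0,0,0],[0,0,0],[0,0,0],[0,0,0]]}' 0 100
```

```text
time_s: 3.02
tool_pos: [0.4081, 0.1384, 0.1172]
orientation: [0.0, 0.216, 0.976, 0.0]
ft_force: [0.5, 0.7, 0.2]
gripper_width: 1.002
grip_force: 0.0
time_s: 3.78
tool_pos: [0.408, 0.138, 0.117]
orientation: [0.0, 0.217, 0.976, 0.0]
ft_force: [-1.2, -0.4, 10.0]
gripper_width: 0.293
grip_force: 96.1
```

```bash
python3 -m handwheel '{"translation":[[0,0,-3],[0,0,-5],[0,0,-5],[0,0,-5],[0,0,-4],[0,0,0],[0,0,0]],"dr":[[0,0,0],[0,0,0],[0,0,0],[0,0,0],[0,0,0],[0,0,0],[0,0,0]]}'
python3 - <<'E'
from h import *
g=snap("wrist"); s=snap("side"); t=snap("top","t2.png")
p,R=pose(); q=proj(s,p-[0,0,.08]).astype(int); print(q)
def c(im,u,v,w,h,f): return cv2.resize(im[max(0,v-h):v+h,max(0,u-w):u+w],None,fx=f,fy=f,interpolation=2)
a=c(g["img"],320,330,150,150,2); b=cv2.resize(c(s["img"],q[0],q[1],40,75,4),(320,600))
cv2.imwrite("pics/w2.png",np.hstack([cv2.resize(a,(480,480)),cv2.resize(b,(256,480))]))
E
```

```text
time_s: 4.65
tool_pos: [0.4073, 0.1379, 0.3354]
orientation: [-0.001, 0.217, 0.976, -0.0]
ft_force: [0.3, -0.7, -1.7]
gripper_width: 0.295
grip_force: 96.8
[369 233]
```

View pics/w2.png

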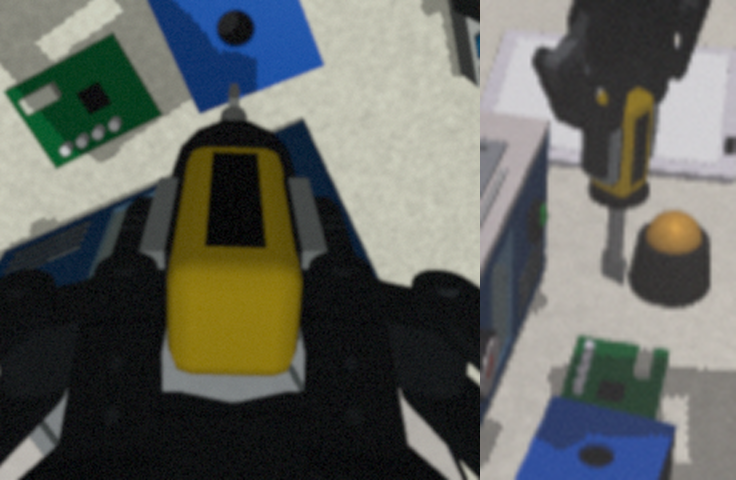

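Wrist and side views: the blade is edge-on in the wrist view (narrow at about (234,95) of the crop) and broad in the side view, so its width lies along tool x. Turn the tool to the slot direction and look at cam_a.

```bash
python3 -m handwheel '{"translation":[[0,0,0],[0,0,0],[0,0,0],[0,0,0],[0,0,0],[0,0,0],[-2.25,4.1,0],[-2.25,4.1,0],[-2.25,4.1,0],[-2.25,4.1,0],[-2.25,4.1,0],[0,0,0],[0,0,0]],"dr":[[0,0,10.1],[0,0,10.1],[0,0,10.1],[0,0,10.1],[0,0,10.1],[0,0,10.1],[0,0,0],[0,0,0],[0,0,0],[0,0,0],[0,0,0],[0,0,0],[0,0,0]]}'
cat > cam.py <<'E'
from h import *
import sys
np.set_printoptions(precision=4,suppress=True)
g=snap("wrist"); X0=[float(sys.argv[1]),float(sys.argv[2]),.1815]
u,v=proj(g,X0).astype(int); print("expect",u,v)
w=60;u0,v0=max(u-w,0),max(v-w,0)
c=g["img"][v0:v+w,u0:u+w]; print("origin",u0,v0)
cv2.imwrite("pics/"+sys.argv[3],cv2.resize(c,None,fx=4,fy=4,interpolation=2))
for b in blobs(g,"red",15,(u0,v0,u+w,v+w)): print("red",np.round(b[:3],1),ray(g,b[0],b[1],.178))
np.save("cam_g.npy",g,allow_pickle=True)
p,R=pose(); print("tool x yaw",np.degrees(np.arctan2(R[1,0],R[0,0])),p)
E
python3 cam.py .62 .119 ca.png
```

```text
time_s: 6.42
tool_pos: [0.6202, 0.0413, 0.335]
orientation: [-0.001, 0.68, 0.733, -0.001]
ft_force: [-0.8, 1.0, -1.5]
gripper_width: 0.29
grip_force: 97.3
expect 324 117
origin 264 57
red [326.3 145.8 248. ] [0.6233 0.1    0.178 ]
tool x yaw 94.32858062477723 [0.62   0.0416 0.3356]
```

View pics/ca.png

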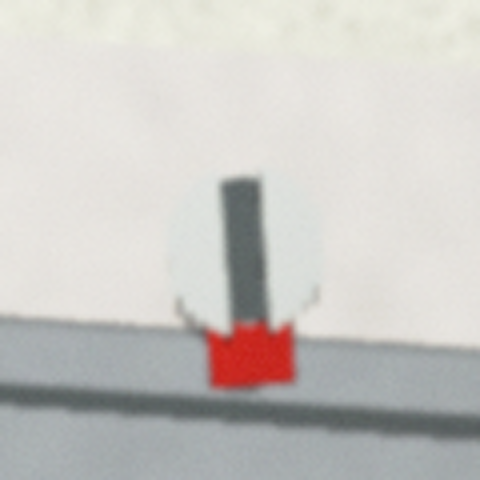

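Slot of cam_a clearly seen: from (240,180) to (249,325) in the crop, so full-image centre about (325,120), almost aligned with tool x.

```bash
python3 - <<'E'
from h import *
np.set_printoptions(precision=4,suppress=True)
g=np.load("cam_g.npy",allow_pickle=True).item()
f=lambda a,b:ray(g,264+a/4,57+b/4,.1815)
c=f(244.8,252);print("centre",c)
for a,b in(((233,320),(222,185)),((268,320),(260,178))):
    d=f(*b)-f(*a);print(np.degrees(np.arctan2(d[1],d[0])))
p,R=pose();print(p,togo([c[0],c[1],p[2]]))
t=proj(g,p+R@[0,0,.107]);print("tip exp",t)
u,v=t.astype(int);cv2.imwrite("pics/tip.png",cv2.resize(g["img"][v-50:v+50,u-50:u+50],None,fx=4,fy=4,interpolation=2));print(u-50,v-50)
E
```

```text
centre [0.6209 0.1175 0.1815]
99.44973483854406
98.38177684599276
[0.62   0.0416 0.3356] [7.57 0.67 0.  ]
tip exp [315.3397 245.2757]
265 195
```

View pics/tip.png

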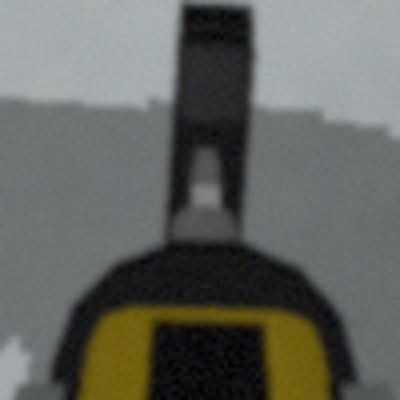

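Tip seen at (316,232), where the near blade corner should be; the driver is straight in the grip. Align and go over cam_a.

```bash
python3 -m handwheel '{"translation":[[3.7,0,0],[3.9,0.3,0],[0,0,0],[0,0,0]],"dr":[[0,0,0],[0,0,-4.5],[0,0,0],[0,0,0]]}'|grep -A1 pos
python3 - <<'E'
from h import *
p,R=pose(); print("tool x",np.degrees(np.arctan2(R[1,0],R[0,0])));print(togo([.6209,.1175,.287]),R[:,2])
E
```

```text
tool_pos: [0.6174, 0.1174, 0.3365]
orientation: [0.0, 0.651, 0.759, 0.0]
tool x 98.82956143086867
[-0.04  0.35  4.95] [ 1.90042129e-04 -1.46330090e-04 -9.99999971e-01]
```

```bash
python3 -m handwheel '{"translation":[[0,0.32,2],[0,0,2],[0,0,0.5],[0,0,0]],"dr":[[0,0,0],[0,0,0],[0,0,0],[0,0,0]]}'
python3 -m handwheel '{"translation":[[0,0,0.3],[0,0,0.3],[0,0,0.2],[0,0,0.2],[0,0,0]],"dr":[[0,0,0],[0,0,0],[0,0,0],[0,0,0],[0,0,0]]}'; python3 -c "
from h import *
print(togo([.6209,.1175,.287]))"
```

```text
time_s: 7.48
tool_pos: [0.6212, 0.1172, 0.2916]
orientation: [0.0, 0.651, 0.759, 0.0]
ft_force: [0.3, 0.7, -1.3]
gripper_width: 0.296
grip_force: 97.4
time_s: 8.1
tool_pos: [0.6211, 0.1178, 0.2811]
orientation: [-0.0, 0.651, 0.759, -0.0]
ft_force: [-0.2, -1.0, -1.8]
gripper_width: 0.291
grip_force: 97.4
[-0.03 -0.02 -0.59]
```

```bash
python3 -m handwheel '{"translation":[[0,0,0],[0,0,0],[0,0,0],[0,0,0],[0,0,0],[0,0,0],[0,0,0],[0,0,0],[0,0,0],[0,0,0],[0,0,0],[0,0,0],[0,0,0]],"dr":[[0,0,-4],[0,0,-8],[0,0,-8],[0,0,-8],[0,0,-8],[0,0,-8],[0,0,-8],[0,0,-8],[0,0,-8],[0,0,-8],[0,0,-8],[0,0,-6],[0,0,0]]}'
python3 -m handwheel '{"translation":[[0,0,-1],[0,0,-2],[0,0,-2],[0,0,-0.5],[0,0,0]],"dr":[[0,0,2],[0,0,0],[0,0,0],[0,0,0],[0,0,0]]}'
python3 - <<'E'
from h import *
p,R=pose(); print("tool x",np.degrees(np.arctan2(R[1,0],R[0,0])),ctrl.get_state()["joint_positions"]);print(togo([.62,-.1725,.335]))
E
```

```text
time_s: 9.72
tool_pos: [0.6212, 0.1183, 0.2814]
orientation: [0.0, -0.076, 0.997, 0.001]
ft_force: [0.7, 4.6, -2.1]
gripper_width: 0.291
grip_force: 98.1
time_s: 10.35
tool_pos: [0.621, 0.1175, 0.3364]
orientation: [0.0, -0.059, 0.998, -0.0]
ft_force: [0.2, -0.9, -1.7]
gripper_width: 0.295
grip_force: 97.6
tool x -173.25518149867165 [ 8.27268457e-02  4.36839341e-01  1.43169087e+00 -3.19504783e-04
  1.27275824e+00 -1.60569495e+00]
[  3.51 -28.79   0.15]
```

```bash
python3 -m handwheel '{"translation":[[0,0,0],[0,0,0],[0,0,0],[0,0,0],[0,0,0],[0,0,0],[0,0,0],[0,0,0],[0,0,0],[-5.73,-0.89,0],[-5.73,-0.89,0],[-5.73,-0.89,0],[-5.73,-0.89,0],[-5.73,-0.89,0],[0,0,0],[0,0,0]],"dr":[[0,0,9.8],[0,0,9.8],[0,0,9.8],[0,0,9.8],[0,0,9.8],[0,0,9.8],[0,0,9.8],[0,0,9.8],[0,0,9.8],[0,0,0],[0,0,0],[0,0,0],[0,0,0],[0,0,0],[0,0,0],[0,0,0]]}'|grep -A1 pos
python3 cam.py .622 -.0945 cb.png; python3 - <<'E'
from h import *
g=snap("top"); print([(np.round(b[:3],1),ray(g,b[0],b[1],.178)) for b in blobs(g,"red",6,(270,180,400,260))])
i=cv2.imread("pics/cb.png"); j=cv2.resize(g["img"][195:235,275:315],(480,480),interpolation=2); h=min(len(i),480)
cv2.imwrite("pics/cb2.png",cv2.resize(np.hstack([cv2.resize(i,(480,480)) if 0 else i[:h],j[:h]]),None,fx=.8,fy=.8)); print(i.shape)
E
```

```text
tool_pos: [0.6198, -0.1721, 0.3355]
orientation: [-0.001, 0.652, 0.758, -0.0]
expect 335 119
origin 275 59
red [339.1  91.1 304.5] [ 0.6215 -0.0759  0.178 ]
tool x yaw 98.62101075572428 [ 0.6199 -0.1715  0.3357]
[(array([365.9, 216.5,  18. ]), array([ 0.62090088, -0.07283791,  0.178     ])), (array([291. , 210.4,  14. ]), array([0.63818312, 0.11556188, 0.178     ]))]
(480, 480, 3)
```

View pics/cb2.png

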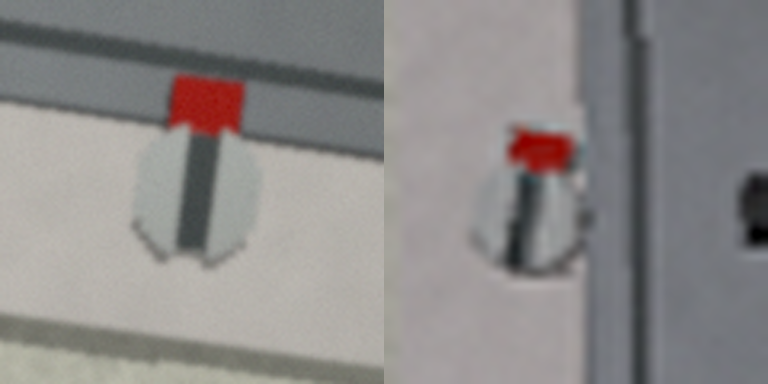

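Left: cam_b slot from (206,135) to (192,248) of the picture, lobe still over the cover. Right: cam_a's lobe now points to +x, clear of the cover, about 85° turned.

```bash
python3 - <<'E'
from h import *
np.set_printoptions(precision=4,suppress=True)
g=np.load("cam_g.npy",allow_pickle=True).item()
f=lambda a,b:ray(g,275+a/3.2,59+b/3.2,.1815)
c=f(199.3,189);print("centre",c,np.linalg.norm(c-[.6209,.1175,.1815]))
for a,b in(((178,245),(190,138)),((207,247),(220,138))):
    d=f(*b)-f(*a);print(np.degrees(np.arctan2(d[1],d[0])))
p,R=pose();print(p,togo([c[0],c[1],.292]))
E
```

```text
centre [ 0.6231 -0.0935  0.1815] 0.2110116622659461
92.64923992347407
92.65974028214156
[ 0.6201 -0.1711  0.336 ] [7.62 1.47 4.4 ]
```

```bash
python3 -m handwheel '{"translation":[[3.8,0.7,0],[3.82,0.73,0],[0,0,0],[0,0,2],[0,0,2],[0,0,0.4],[0,0,0]],"dr":[[0,0,0],[0,0,0],[0,0,6],[0,0,0],[0,0,0],[0,0,0],[0,0,0]]}'
python3 - <<'E'
from h import *
p,R=pose(); print("tool x",np.degrees(np.arctan2(R[1,0],R[0,0])),togo([.6231,-.0935,.292]))
E
```

```text
time_s: 13.32
tool_pos: [0.6229, -0.094, 0.2927]
orientation: [0.0, 0.69, 0.723, 0.0]
ft_force: [0.3, -0.5, -0.7]
gripper_width: 0.29
grip_force: 97.6
tool x 92.66540742953933 [0.05 0.02 0.07]
```

```bash
python3 -m handwheel '{"translation":[[0,0,0.4],[0,0,0.4],[0,0,0.35],[0,0,0],[0,0,0],[0,0,0],[0,0,0],[0,0,0],[0,0,0],[0,0,0],[0,0,0],[0,0,0],[0,0,0],[0,0,0],[0,0,0],[0,0,0],[0,0,0],[0,0,0]],"dr":[[0,0,0],[0,0,0],[0,0,0],[0,0,0],[0,0,-5],[0,0,-8],[0,0,-8],[0,0,-8],[0,0,-8],[0,0,-8],[0,0,-8],[0,0,-8],[0,0,-8],[0,0,-8],[0,0,-8],[0,0,-8],[0,0,-4],[0,0,0]]}'
python3 -m handwheel '{"translation":[[0,0,-1],[0,0,-2],[0,0,-2],[0,0,-0.5],[0,0,0]],"dr":[[0,0,2],[0,0,0],[0,0,0],[0,0,0],[0,0,0]]}'
python3 - <<'E'
from h import *
np.set_printoptions(precision=4,suppress=True)
p,R=pose(); print("tool x",np.degrees(np.arctan2(R[1,0],R[0,0])),ctrl.get_state()["joint_positions"]);print(togo([.408,.138,.335]))
E
```

```text
time_s: 15.58
tool_pos: [0.623, -0.0939, 0.2808]
orientation: [0.0, -0.084, 0.996, 0.001]
ft_force: [2.0, 4.8, -0.2]
gripper_width: 0.294
grip_force: 98.6
time_s: 16.2
tool_pos: [0.6226, -0.0948, 0.3358]
orientation: [0.0, -0.066, 0.998, -0.0]
ft_force: [-0.0, 0.0, -0.6]
gripper_width: 0.292
grip_force: 97.7
tool x -172.42646722261637 [-0.2559  0.4338  1.4384 -0.0002  1.2692 -1.9588]
[18.21 25.91  0.07]
```

```bash
python3 -m handwheel '{"translation":[[3.03,4.32,0],[3.03,4.32,0],[3.03,4.32,0],[3.03,4.32,0],[3.03,4.32,0],[3.03,4.32,0],[0,0,0],[0,0,0]],"dr":[[0,0,0],[0,0,0],[0,0,0],[0,0,0],[0,0,0],[0,0,0],[0,0,0],[0,0,0]]}'|grep pos
python3 - <<'E'
from h import *
np.set_printoptions(precision=4,suppress=True)
print(togo([.408,.138,.12]))
g=snap("top"); print([(np.round(b[:3],1),ray(g,b[0],b[1],.178)) for b in blobs(g,"red",6,(270,180,400,260))])
E
```

```text
tool_pos: [0.4084, 0.138, 0.3356]
[ 0.04  0.01 21.56]
[(array([291. , 210.4,  14. ]), array([0.6382, 0.1156, 0.178 ])), (array([372.1, 222.8,  13. ]), array([ 0.6048, -0.088 ,  0.178 ]))]
```

```bash
python3 -m handwheel '{"translation":[[-4.55,-2.7,0],[-4.55,-2.7,0],[-4.55,-2.7,0],[-4.55,-2.7,0],[-4.55,-2.7,0],[-4.55,-2.7,0],[0,0,0],[0,0,0]],"dr":[[0,0,0],[0,0,0],[0,0,0],[0,0,0],[0,0,0],[0,0,0],[0,0,0],[0,0,0]]}'|grep pos
python3 - <<'E'
from h import *
np.set_printoptions(precision=4,suppress=True)
g=snap("wrist"); np.save("cam_g.npy",g,allow_pickle=True); O=[]
for X in([.6209,.1175,.1815],[.6231,-.0935,.1815]):
    u,v=proj(g,X); print(u,v); u,v=int(u),int(v)
    r=[b for b in blobs(g,"red",15,(u-60,v-60,u+60,v+60))]
    for b in r: d=ray(g,b[0],b[1],.178)-X; print(np.round(b[:3],1),d,np.degrees(np.arctan2(d[1],d[0])))
    O.append(cv2.resize(g["img"][v-40:v+40,u-40:u+40],(400,400),interpolation=2)); print(u-40,v-40)
cv2.imwrite("pics/cc.png",np.hstack(O))
E
```

```text
tool_pos: [0.7002, 0.0127, 0.3346]
478.61712065604365 138.03394811858124
[462.  160.5 267. ] [ 0.017  -0.0063 -0.0035] -20.329840900519756
438 98
176.63229538360062 99.44310145113897
[186.5  72.4 326.5] [-0.0181  0.0051 -0.0035] 164.40470915256017
136 59
```

View pics/cc.png

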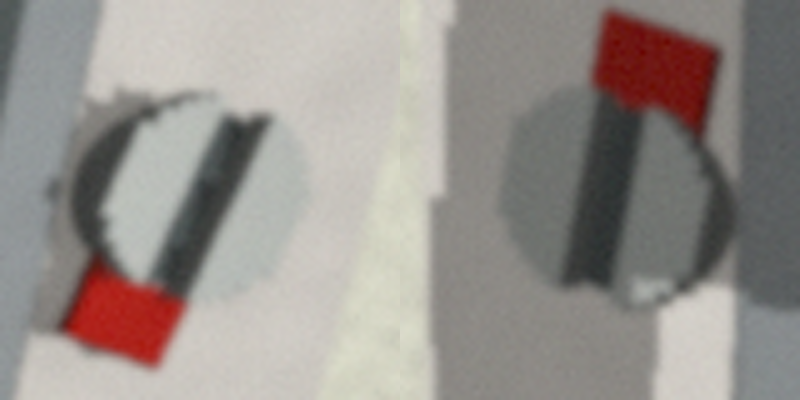

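```bash
python3 - <<'E'
from h import *
g=np.load("cam_g.npy",allow_pickle=True).item()
for u0,v0,L in((438,98,[((272,118),(183,298)),((228,120),(155,280))]),(136,59,[((163,280),(200,95)),((210,285),(243,108))])):
    f=lambda a:ray(g,u0+a[0]/5,v0+a[1]/5,.1815)
    for a,b in L: d=f(b)-f(a);print(np.degrees(np.arctan2(d[1],d[0])))
E
```

```text
-12.81655209142454
-11.144076420375935
169.1709842065568
170.32412586067773
```

Both cams show as only 77–81° open, too close to the 1.35 rad line, so I'll give each about 10° more.

```bash
python3 -m handwheel '{"translation":[[0,0,0],[0,0,0],[3.2,3,0],[3.2,3,0],[3.2,2.9,0],[0,0,0]],"dr":[[0,0,8.75],[0,0,8.75],[0,0,0],[0,0,0],[0,0,0],[0,0,0]]}'|grep pos
python3 - <<'E'
from h import *
p,R=pose(); print("tool x",np.degrees(np.arctan2(R[1,0],R[0,0])),togo([.6209,.1175,.292]))
E
```

```text
tool_pos: [0.6187, 0.1203, 0.3372]
tool x 170.30193980747987 [-0.26 -0.24  4.52]
```

```bash
python3 -m handwheel '{"translation":[[-0.27,-0.27,2],[0,0,2],[0,0,0.5],[0,0,0.4],[0,0,0.4],[0,0,0.3],[0,0,0],[0,0,0],[0,0,0],[0,0,0],[0,0,0],[0,0,0]],"dr":[[0,0,0],[0,0,0],[0,0,0],[0,0,0],[0,0,0],[0,0,0],[0,0,0],[0,0,-8],[0,0,-8],[0,0,-8],[0,0,-6],[0,0,0]]}'
python3 -m handwheel '{"translation":[[0,0,0],[0,0,-1],[0,0,-2],[0,0,-2],[0,0,-0.5],[0,0,0],[0,0,0],[0,0,0],[0,0,0]],"dr":[[0,0,3],[0,0,0],[0,0,0],[0,0,0],[0,0,0],[0,0,9],[0,0,9],[0,0,9],[0,0,0]]}'|grep pos
python3 - <<'E'
from h import *
p,R=pose(); print("tool x",np.degrees(np.arctan2(R[1,0],R[0,0])),togo([.6231,-.0935,.335]))
E
```

```text
time_s: 20.55
tool_pos: [0.6236, 0.1177, 0.2818]
orientation: [0.002, -0.175, 0.985, 0.003]
ft_force: [-0.4, 15.8, 7.9]
gripper_width: 0.289
grip_force: 99.8
tool_pos: [0.623, 0.1147, 0.3343]
tool x 170.1742625404077 [ -3.56 -20.51  -0.07]
```

```bash
python3 -m handwheel '{"translation":[[-3.1,-3,0],[-3.1,-3,0],[-3.1,-3,0],[0,0,0]],"dr":[[0,0,0],[0,0,0],[0,0,0],[0,0,0]]}'|grep pos
python3 - <<'E'
from h import *
np.set_printoptions(precision=4,suppress=True)
g=snap("wrist"); np.save("cam_g.npy",g,allow_pickle=True); O=[]
p,R=pose(); T=p+R@[0.008,0,.107]; print("tip corner",proj(g,T))
for X,w in(([.6209,.1175,.1815],40),([.6231,-.0935,.1815],40),(T,40)):
    u,v=proj(g,X).astype(int); print(u-w,v-w)
    r=[b for b in blobs(g,"red",15,(u-60,v-60,u+60,v+60))]
    for b in r: d=ray(g,b[0],b[1],.178)-X; print(np.round(b[:3],1),d,np.degrees(np.arctan2(d[1],d[0])))
    O.append(cv2.resize(g["img"][v-w:v+w,u-w:u+w],(266,266),interpolation=2))
cv2.imwrite("pics/cd.png",np.hstack(O))
E
```

```text
tool_pos: [0.7004, 0.0075, 0.3334]
tip corner [318.5148 232.9602]
417 48
[453.6 116.  285.5] [ 0.0177 -0.0022 -0.0035] -7.260557477924672
116 106
[158.3 118.3 294. ] [-0.0181  0.0056 -0.0035] 162.9200826594937
278 192
```

View pics/cd.png

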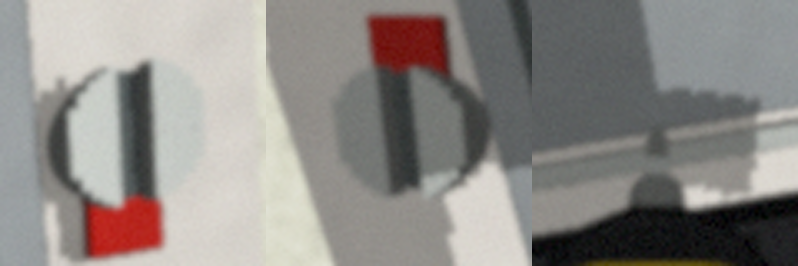

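```bash
python3 -m handwheel '{"translation":[[2.9,-5.5,0],[3,-5.5,0],[0,0,0],[0,0,0]],"dr":[[0,0,0],[0,0,0],[0,0,0],[0,0,0]]}'|grep pos
python3 - <<'E'
from h import *
p,R=pose(); print("tool x",np.degrees(np.arctan2(R[1,0],R[0,0])),togo([.6231,-.0935,.292]))
E
```

```text
tool_pos: [0.6224, -0.0873, 0.3352]
tool x 170.20995762556703 [-0.18 -0.6   4.32]
```

```bash
python3 -m handwheel '{"translation":[[-0.2,-0.65,2],[0,0,2],[0,0,0.3],[0,0,0]],"dr":[[0,0,0],[0,0,0],[0,0,0],[0,0,0]]}'|grep pos
python3 -m handwheel '{"translation":[[0,0,0.4],[0,0,0.4],[0,0,0.3],[0,0,0],[0,0,0],[0,0,0],[0,0,0],[0,0,0],[0,0,0]],"dr":[[0,0,0],[0,0,0],[0,0,0],[0,0,0],[0,0,-8],[0,0,-8],[0,0,-8],[0,0,-4],[0,0,0]]}'
python3 -m handwheel '{"translation":[[0,0,0],[0,0,-1],[0,0,-2],[0,0,-2],[0,0,-0.5],[0,0,0]],"dr":[[0,0,3],[0,0,0],[0,0,0],[0,0,0],[0,0,0],[0,0,0]]}'|grep pos
python3 - <<'E'
from h import *
p,R=pose(); print("tool x",np.degrees(np.arctan2(R[1,0],R[0,0])),togo([.408,.138,.335]))
g=snap("top"); print([(np.round(b[:3],1),ray(g,b[0],b[1],.178)) for b in blobs(g,"red",6,(270,180,400,260))])
E
```

```text
tool_pos: [0.6238, -0.0939, 0.2921]
time_s: 24.35
tool_pos: [0.6229, -0.0933, 0.2807]
orientation: [-0.0, -0.158, 0.987, 0.002]
ft_force: [-1.3, 7.4, 0.1]
gripper_width: 0.288
grip_force: 100.5
tool_pos: [0.6232, -0.0949, 0.3358]
tool x -164.87786534887815 [14.7  28.09  0.07]
[(array([289.5, 210.2,  12. ]), array([0.63861721, 0.11924094, 0.178     ]))]
```

```bash
python3 -m handwheel '{"translation":[[2.45,4.68,0],[2.45,4.68,0],[2.45,4.68,0],[2.45,4.68,0],[2.45,4.68,0],[2.45,4.68,0],[0,0,0],[0,0,0]],"dr":[[0,0,0],[0,0,0],[0,0,0],[0,0,0],[0,0,0],[0,0,0],[0,0,0],[0,0,0]]}'|grep pos
python3 - <<'E'
from h import *
p,R=pose(); print(togo([.408,.138,.12]))
g=snap("top"); print([(np.round(b[:3],1),ray(g,b[0],b[1],.178)) for b in blobs(g,"red",6,(270,180,400,260))])
E
```

```text
tool_pos: [0.4084, 0.1379, 0.3356]
[3.000e-02 2.000e-02 2.156e+01]
[(array([373.5, 223.2,  17. ]), array([ 0.60367236, -0.09158493,  0.178     ])), (array([289.5, 210.2,  12. ]), array([0.63861721, 0.11924094, 0.178     ]))]
```

```bash
python3 -m handwheel '{"translation":[[0,0,5],[0,0,5],[0,0,4],[0,0,3],[0,0,2],[0,0,1.8],[0,0,0.6],[0,0,0]],"dr":[[0,0,0],[0,0,0],[0,0,0],[0,0,0],[0,0,0],[0,0,0],[0,0,0],[0,0,0]]}'
python3 -m handwheel '{"translation":[[0,0,0],[0,0,0],[0,0,0],[0,0,0],[0,0,-2],[0,0,-5],[0,0,-5],[0,0,-5],[0,0,-3],[0,0,0]],"dr":[[0,0,0],[0,0,0],[0,0,0],[0,0,0],[0,0,0],[0,0,0],[0,0,0],[0,0,0],[0,0,0],[0,0,0]]}' 8.54
python3 - <<'E'
from h import *
np.set_printoptions(precision=4,suppress=True)
g=snap("wrist"); b=[q for q in blobs(g,"yellow",100)][0]; print(b[:3],ray(g,b[0],b[1],.115), b[3])
p,R=pose(); print("tool x",np.degrees(np.arctan2(R[1,0],R[0,0])),p)
E
```

```text
time_s: 27.2
tool_pos: [0.4085, 0.1376, 0.1216]
orientation: [-0.0, -0.131, 0.991, 0.0]
ft_force: [-0.1, 0.1, -1.7]
gripper_width: 0.295
grip_force: 100.6
time_s: 28.45
tool_pos: [0.4085, 0.1381, 0.3237]
orientation: [0.002, -0.132, 0.991, 0.0]
ft_force: [-0.3, -0.4, -0.7]
gripper_width: 0.999
grip_force: 0.0
(315.25159817351596, 210.7013698630137, 730.0) [0.4113 0.1381 0.115 ] ((315.0, 211.0), (28.0, 28.0), 90.0)
tool x -164.876604550345 [0.408  0.138  0.3222]
```

```bash
python3 -m handwheel '{"translation":[[0,0,0],[0,0,0],[0,0,0],[0,0,0],[0,0,0],[0,0,0],[0,0,0],[0,0,0],[0,0,0],[0,0,0],[-2.52,4.28,0],[-2.52,4.28,0],[-2.52,4.28,0],[-2.52,4.28,0],[-2.52,4.28,0],[0,0,0],[0,0,0]],"dr":[[0,0,10.45],[0,0,10.45],[0,0,10.45],[0,0,10.45],[0,0,10.45],[0,0,10.45],[0,0,10.45],[0,0,10.45],[0,0,10.45],[0,0,10.45],[0,0,0],[0,0,0],[0,0,0],[0,0,0],[0,0,0],[0,0,0],[0,0,0]]}'|grep pos
python3 - <<'E'
from h import *
np.set_printoptions(precision=4,suppress=True)
g=snap("wrist","hnd.png"); p,R=pose(); print("tool x",np.degrees(np.arctan2(R[1,0],R[0,0])))
V=cv2.cvtColor(g["img"],cv2.COLOR_BGR2HSV)[...,2]
u,v=proj(g,[.622,.012,.2]).astype(int);print(u,v)
m=(V<55).astype(np.uint8); n,l,st,c=cv2.connectedComponentsWithStats(m)
for i in range(1,n):
    if st[i,4]>300: print(st[i],c[i])
print(V[v-90:v+90:12,u-60:u+60:6])
E
```

```text
tool_pos: [0.6229, 0.0145, 0.3202]
tool x 90.6355888084904
314 242
[ 126   11   32  105 2123] [141.0085  66.5893]
[ 40  39  41  24 501] [60.0798 50.7285]
[ 30  42  64  41 576] [72.5573 68.6632]
[  452    61   188   218 30986] [541.1272 164.6084]
[ 304  164   20  144 2685] [313.241  235.2875]
[    0   286   640   194 53862] [313.8868 423.4714]
[[168 165 166 166 167 166 163 163 168 166 166 165 168 167 167 166 164 166
  163 163]
 [165 162 164 167 168 163 165 169 162  40  37  38 165 164 167 170 164 164
  163 164]
 [165 166 165 166 169 164 166 166 136  50  49  43 163 165 165 163 161 160
  162 160]
 [167 163 168 165 165 164 165 166 137  46  45  46 163 166 165 161 158 162
  159 159]
 [166 163 161 167 165 166 164 166 140  51  40  42 161 162 164 163 159 156
  163 158]
 [165 167 165 164 160 168 165 166 143  47  42  43 162 163 162 161 159 159
  160 157]
 [118 135 135 137 137 136 137 135  93  43  42  38 108 109 118 133 148 150
  153 155]
 [107 110 108 106 108 109 109 107  94  26  27  26 107 106 106 105 103 103
  102 105]
 [110 108 107 109 109 110 106 109  95  22  24  18 105 105 111 103 103 100
  104 106]
 [111 108 109 108 109 106 107 106  97  22  28  28 103 102 103 105 101 105
  105 102]
 [106 109 111 109 106 107 105 106 101  25  23  22 103 102 104 105 104 103
  104 104]
 [105 156 144 106 107 106 106 105  96  12  21   6 106 104 104 104 102 104
  103 103]
 [157 159 159 157 105 107 107 106 100  27  21  24 105 103 102 100 101 104
  100 105]
 [159 157 156 160 107 105 102 103 106  69  71  74 102  98  99 103  99  99
  100 101]
 [ 87  91  91  79  64  60  59  60  61  58  61  61  57  61  60  57  60  59
   61  58]]
```

```bash
python3 -m handwheel '{"translation":[[-0.1,-0.14,3],[0,0,4],[0,0,3],[0,0,1.6],[0,0,0],[0,0,0]],"dr":[[0,0,0],[0,0,0],[0,0,0],[0,0,0],[0,0,0],[0,0,0]]}' 6
python3 -m handwheel '{"translation":[[0,0,0],[0,0,0],[0,0,0],[0,0,0],[0,0,0]],"dr":[[0,0,0],[0,0,0],[0,0,0],[0,0,0],[0,0,0]]}' 0 60
```

```text
time_s: 31.42
tool_pos: [0.6225, 0.0135, 0.2071]
orientation: [0.001, 0.703, 0.711, 0.001]
ft_force: [1.5, -0.1, -0.1]
gripper_width: 0.704
grip_force: 0.0
time_s: 32.05
tool_pos: [0.6223, 0.0133, 0.2064]
orientation: [0.0, 0.703, 0.711, 0.0]
ft_force: [-0.6, -0.8, 5.8]
gripper_width: 0.148
grip_force: 59.5
```

```bash
python3 -m handwheel '{"translation":[[0,0,-0.5],[0,0,-1],[0,0,-2],[0,0,-3],[0,0,-4],[0,0,0],[0,0,0]],"dr":[[0,0,0],[0,0,0],[0,0,0],[0,0,0],[0,0,0],[0,0,0],[0,0,0]]}'
python3 - <<'E'
from h import *
np.set_printoptions(precision=4,suppress=True)
p,R=pose(); print(p,"tool x",np.degrees(np.arctan2(R[1,0],R[0,0])),togo([.517,-.416,.2]))
g=snap("top"); hsv=cv2.cvtColor(g["img"],cv2.COLOR_BGR2HSV)
# panel outer rectangle incl. frame check: fill aspects
m=((hsv[...,2]>125)&(hsv[...,1]<14)).astype(np.uint8); m[:, :425]=0; m[:,545:]=0; m[325:]=0;m[:200]=0
n,l,st,c=cv2.connectedComponentsWithStats(m); i=1+st[1:,4].argmax(); print(st[i],c[i],ray(g,*c[i],.01))
E
```

```text
time_s: 32.92
tool_pos: [0.6217, 0.0133, 0.3101]
orientation: [-0.0, 0.703, 0.711, -0.0]
ft_force: [0.3, 0.2, -3.5]
gripper_width: 0.149
grip_force: 58.9
[0.6217 0.0133 0.3101] tool x 90.61756715120295 [-42.82 -10.92  11.01]
[ 435  210  104  115 8485] [484.2315 263.7188] [ 0.5097 -0.4169  0.01  ]
```

```bash
python3 -m handwheel '{"translation":[[-5.35,-1.35,0],[-5.35,-1.35,0],[-5.35,-1.35,0],[-5.35,-1.35,0],[-5.35,-1.35,0],[-5.35,-1.35,0],[-5.35,-1.35,0],[-5.35,-1.35,0],[0,0,0],[0,0,5],[0,0,5],[0,0,5],[0,0,5],[0,0,3],[0,0,0],[0,0,0]],"dr":[[0,0,0],[0,0,0],[0,0,0],[0,0,0],[0,0,0],[0,0,0],[0,0,0],[0,0,0],[0,0,0],[0,0,0],[0,0,0],[0,0,0],[0,0,0],[0,0,0],[0,0,0],[0,0,0]]}'
```

```text
time_s: 34.98
tool_pos: [0.5192, -0.4157, 0.0817]
orientation: [0.0, 0.703, 0.711, 0.0]
ft_force: [0.2, -0.7, -2.8]
gripper_width: 0.147
grip_force: 59.0
```

```bash
python3 -m handwheel '{"translation":[[-0.1,-0.4,1],[0,0,0.8],[0,0,0.3],[0,0,0]],"dr":[[0,0,0],[0,0,0],[0,0,0],[0,0,0]]}'
python3 -m handwheel '{"translation":[[0,0,0.2],[0,0,0.2],[0,0,0]],"dr":[[0,0,0],[0,0,0],[0,0,0]]}'
```

```text
time_s: 35.48
tool_pos: [0.5147, -0.4168, 0.0596]
orientation: [-0.0, 0.703, 0.711, 0.0]
ft_force: [-0.2, 0.7, -2.3]
gripper_width: 0.146
grip_force: 59.0
time_s: 35.85
tool_pos: [0.5148, -0.4169, 0.0565]
orientation: [0.0, 0.703, 0.711, 0.0]
ft_force: [-1.6, 1.7, 5.0]
gripper_width: 0.144
grip_force: 59.9
```

```bash
python3 -m handwheel '{"translation":[[0,0,0],[0,0,0],[0,0,0],[0,0,-2],[0,0,-5],[0,0,-5],[0,0,-5],[0,0,-5],[0,0,-5],[0,0,0]],"dr":[[0,0,0],[0,0,0],[0,0,0],[0,0,0],[0,0,0],[0,0,0],[0,0,0],[0,0,0],[0,0,0],[0,0,0]]}' 6
python3 - <<'E'
from h import *
np.set_printoptions(precision=4,suppress=True)
g=snap("top","t3.png"); w=snap("wrist")
for b in blobs(g,"blue",6): print("blue",np.round(b[:3],1),ray(g,b[0],b[1],.008))
for b in blobs(g,"orange",60,(0,200,640,480)): print("or",np.round(b[:3],1),ray(g,b[0],b[1],.092),np.round(b[3][2],1))
cv2.imwrite("pics/t3c.png",np.vstack([np.hstack([cv2.resize(g["img"][200:330,150:550],None,fx=2,fy=2,interpolation=2)]),np.hstack([cv2.resize(w["img"],(400,300)),cv2.resize(snap("side")["img"],(400,300))])]))
E
```

```text
time_s: 37.1
tool_pos: [0.5151, -0.4172, 0.3317]
orientation: [0.004, 0.703, 0.711, 0.0]
ft_force: [1.2, -0.1, -2.1]
gripper_width: 0.706
grip_force: 0.0
blue [ 622.1  315.5 1164.5] [ 0.3618 -0.7955  0.008 ]
blue [ 283.6  302.1 1070. ] [0.4095 0.1426 0.008 ]
blue [220.7 290.5  39. ] [0.4434 0.3164 0.008 ]
blue [225.3 264.4  38. ] [0.5156 0.3038 0.008 ]
blue [211.2 289.4  37. ] [0.4468 0.3425 0.008 ]
blue [201.7 287.7  37. ] [0.4519 0.3688 0.008 ]
blue [215.7 263.1  35. ] [0.5196 0.3304 0.008 ]
blue [189.2 248.4  33.5] [0.5614 0.4044 0.008 ]
blue [ 63.3 309.9  22.5] [0.3951 0.748  0.008 ]
blue [214. 274.   8.] [0.4892 0.335  0.008 ]
or [129.4 286.3 185.5] [0.455  0.5428 0.092 ] 33.7
or [207.7 277.9 162.5] [0.4747 0.3382 0.092 ] 8.1
```

View pics/t3c.png

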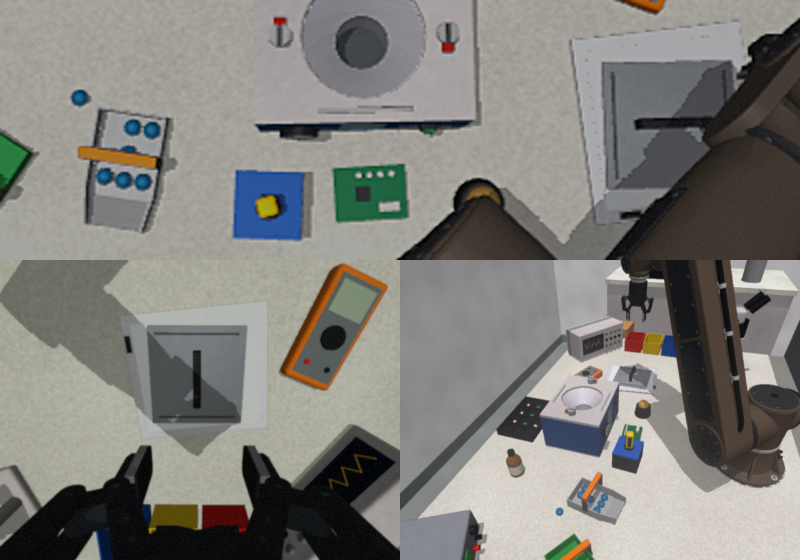

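View: cover flat within the white panel with handle up, both lobes clear, funnel open, driver in its stand, tray and loose tablet (190,248 in the full image) unmoved. Next the loose tablet.

```bash
python3 -m handwheel '{"translation":[[5.8,0.3,0],[5.8,0.3,0],[5.8,0.3,0],[5.8,0.3,0],[5.8,0.3,0],[5.8,0.3,0],[5.8,0.3,0],[5.8,0.3,0],[5.8,0.3,0],[5.8,0.3,0],[5.8,0.3,0.5],[5.8,0.3,0.5],[5.8,0.3,1],[5.8,0.3,1],[0,0,0],[0,0,0]],"dr":[[0,0,0],[0,0,0],[0,0,0],[0,0,0],[0,0,0],[0,0,0],[0,0,0],[0,0,0],[0,0,0],[0,0,0],[0,0,0],[0,0,0],[0,0,0],[0,0,0],[0,0,0],[0,0,0]]}' 5|grep pos
python3 - <<'E'
from h import *
np.set_printoptions(precision=4,suppress=True)
p,R=pose(); w=snap("wrist","w4.png"); print(p,"tool x",np.degrees(np.arctan2(R[1,0],R[0,0])),ctrl.tip_extent)
print("exp",proj(w,[.5614,.4024,.008]))
for b in blobs(w,"blue",60): X=ray(w,b[0],b[1],.009); print(np.round(b[:3],1),np.round(b[3][1],0),X,togo([X[0],X[1],.028]))
E
```

```text
tool_pos: [0.5476, 0.3952, 0.2947]
[0.5476 0.3952 0.2947] tool x 90.64681454028481 0.025
exp [328.3382 184.5636]
[327.6 184.9 254. ] [18. 18.] [0.5606 0.4022 0.009 ] [ 0.76  1.3  26.73]
[289.3 249.8 242. ] [17. 19.] [0.5181 0.3265 0.009 ] [-6.77 -3.03 26.74]
[285.7 271.  223.5] [18. 17.] [0.5136 0.3001 0.009 ] [-9.4  -3.5  26.74]
[257.9 244.1 218.5] [15. 18.] [0.4822 0.3331 0.009 ] [-6.07 -6.61 26.75]
[226.9 215.7 204.5] [15. 19.] [0.4488 0.3662 0.009 ] [-2.72 -9.92 26.75]
[223.4 238.3 198.5] [17. 14.] [0.4431 0.3396 0.009 ] [ -5.37 -10.51  26.75]
[221.6 260.1 167. ] [12. 18.] [0.4393 0.3129 0.009 ] [ -8.04 -10.92  26.75]
```

```bash
python3 -m handwheel '{"translation":[[0.76,1.3,5],[0,0,5],[0,0,5],[0,0,5],[0,0,4],[0,0,2.2],[0,0,0],[0,0,0]],"dr":[[0,0,0],[0,0,0],[0,0,0],[0,0,0],[0,0,0],[0,0,0],[0,0,0],[0,0,0]]}' 4
python3 -c "
from h import *
print(togo([.5606,.4022,.027]))"
```

```text
time_s: 40.3
tool_pos: [0.5617, 0.4034, 0.0356]
orientation: [0.0, 0.703, 0.711, 0.001]
ft_force: [0.0, -0.8, -0.1]
gripper_width: 0.466
grip_force: 0.0
[-0.12 -0.12  0.86]
```

```bash
python3 -m handwheel '{"translation":[[-0.1,-0.1,0.8],[0,0,0],[0,0,0]],"dr":[[0,0,0],[0,0,0],[0,0,0]]}'|grep -A2 pos
python3 -m handwheel '{"translation":[[0,0,0],[0,0,0],[0,0,0],[0,0,0],[0,0,0]],"dr":[[0,0,0],[0,0,0],[0,0,0],[0,0,0],[0,0,0]]}' 0 30
python3 -m handwheel '{"translation":[[0,0,-2],[0,0,-5],[0,0,-5],[0,0,-5],[0,0,-5],[0,0,-5],[0,0,0]],"dr":[[0,0,0],[0,0,0],[0,0,0],[0,0,0],[0,0,0],[0,0,0],[0,0,0]]}'
python3 -c "
from h import *
print(togo([.622,.012,.235]))"
```

```text
tool_pos: [0.56, 0.4024, 0.0261]
orientation: [0.0, 0.703, 0.711, 0.0]
ft_force: [0.7, -0.1, -0.1]
time_s: 41.3
tool_pos: [0.56, 0.4024, 0.0262]
orientation: [0.0, 0.703, 0.711, 0.0]
ft_force: [-2.3, -0.0, 4.7]
gripper_width: 0.252
grip_force: 29.5
time_s: 42.18
tool_pos: [0.5605, 0.4026, 0.3015]
orientation: [0.001, 0.703, 0.711, 0.004]
ft_force: [1.2, 0.0, -0.2]
gripper_width: 0.254
grip_force: 29.6
[-39.16   5.68   6.53]
```

```bash
python3 -m handwheel '{"translation":[[-4.9,0.71,0],[-4.9,0.71,0],[-4.9,0.71,0],[-4.9,0.71,0],[-4.9,0.71,0],[-4.9,0.71,0],[-4.9,0.71,0],[-4.9,0.71,0],[0,0,4],[0,0,4],[0,0,4],[0,0,0.5],[0,0,0]],"dr":[[0,0,0],[0,0,0],[0,0,0],[0,0,0],[0,0,0],[0,0,0],[0,0,0],[0,0,0],[0,0,0],[0,0,0],[0,0,0],[0,0,0],[0,0,0]]}'|grep -A4 pos
python3 -m handwheel '{"translation":[[0,0,0],[0,0,0],[0,0,0],[0,0,0],[0,0,-4],[0,0,-5],[0,0,-4],[0,0,0]],"dr":[[0,0,0],[0,0,0],[0,0,0],[0,0,0],[0,0,0],[0,0,0],[0,0,0],[0,0,0]]}' 4
python3 - <<'E'
from h import *
np.set_printoptions(precision=4,suppress=True)
g=snap("top")
for b in blobs(g,"blue",4,(150,180,400,320)): print("blue",np.round(b[:3],1),ray(g,b[0],b[1],.01))
for b in blobs(g,"orange",60,(170,200,250,330)): print("or",np.round(b[:3],1),ray(g,b[0],b[1],.092),np.round(b[3][2],1))
E
```

```text
tool_pos: [0.6212, 0.0109, 0.1716]
orientation: [0.0, 0.703, 0.711, 0.0]
ft_force: [-0.6, 0.0, 0.7]
gripper_width: 0.249
grip_force: 29.6
time_s: 44.8
tool_pos: [0.6216, 0.0109, 0.3041]
orientation: [0.002, 0.703, 0.711, 0.002]
ft_force: [0.2, -0.5, -0.3]
gripper_width: 0.469
grip_force: 0.0
blue [281.5 301.8 925. ] [0.4103 0.1485 0.01  ]
blue [220.7 290.5  39. ] [0.4434 0.3162 0.01  ]
blue [225.3 264.4  38. ] [0.5154 0.3036 0.01  ]
blue [201.7 287.7  37. ] [0.4518 0.3684 0.01  ]
blue [211.2 289.5  36. ] [0.4465 0.3421 0.01  ]
blue [215.8 263.1  34. ] [0.5195 0.3298 0.01  ]
blue [214. 274.   8.] [0.4891 0.3347 0.01  ]
or [207.8 277.9 161.5] [0.4746 0.3379 0.092 ] 8.1
```

```bash
python3 -m handwheel '{"translation":[[5.4,-2.4,0.5],[5.4,-2.4,0.5],[5.4,-2.4,0.5],[5.4,-2.4,0.5],[5.4,-2.4,0.5],[5.4,-2.4,0.5],[0,0,0],[0,0,0]],"dr":[[0,0,0],[0,0,0],[0,0,0],[0,0,0],[0,0,0],[0,0,0],[0,0,8.6],[0,0,0]]}' 6|grep pos
python3 - <<'E'
from h import *
np.set_printoptions(precision=4,suppress=True)
p,R=pose(); w=snap("wrist","w5.png"); print(p,"tool x",np.degrees(np.arctan2(R[1,0],R[0,0])))
for b in blobs(w,"orange",300):
    print(np.round(b[:3],1),[np.round(q,1) for q in b[3]],ray(w,*b[3][0],.088))
    P=np.array([ray(w,*q,.092) for q in cv2.boxPoints(b[3])]); print(P)
    for i in(0,1):
        d=P[i+1]-P[i]; print(np.linalg.norm(d),np.degrees(np.arctan2(d[1],d[0]))%180)
E
```

```text
tool_pos: [0.4728, 0.3337, 0.2695]
[0.4728 0.3337 0.2695] tool x 82.1333722641144
[ 316.7  206.8 1953. ] [array([317. , 209.5]), array([ 18.5, 121.3]), np.float64(1.2)] [0.4746 0.3384 0.088 ]
[[0.4586 0.2879 0.092 ]
 [0.4752 0.3881 0.092 ]
 [0.4893 0.3858 0.092 ]
 [0.4743 0.2854 0.092 ]]
0.10153481909659932 80.6136072098715
0.014264053695151754 170.9710195662029
```

```bash
python3 -m handwheel '{"translation":[[0.33,0.1,4],[0,0,5],[0,0,5],[0,0,3],[0,0,0.9],[0,0,0],[0,0,0]],"dr":[[0,0,1.3],[0,0,0],[0,0,0],[0,0,0],[0,0,0],[0,0,0],[0,0,0]]}' 6
python3 -c "
from h import *
print(togo([.4744,.3368,.09]))"
python3 -m handwheel '{"translation":[[0,0,0],[0,0,0],[0,0,0],[0,0,0],[0,0,0],[0,0,0]],"dr":[[0,0,0],[0,0,0],[0,0,0],[0,0,0],[0,0,0],[0,0,0]]}' 0 110
```

```text
time_s: 46.78
tool_pos: [0.4755, 0.3366, 0.0931]
orientation: [0.0, 0.762, 0.648, 0.001]
ft_force: [0.1, -0.3, 0.6]
gripper_width: 0.703
grip_force: 0.0
[ 0.   -0.11  0.31]
time_s: 47.52
tool_pos: [0.4749, 0.3366, 0.0926]
orientation: [0.0, 0.762, 0.648, 0.0]
ft_force: [-2.3, -0.2, 7.6]
gripper_width: 0.171
grip_force: 107.9
```

```bash
python3 -m handwheel '{"translation":[[0,0,-0.3],[0,0,-0.8],[0,0,-1.6],[0,0,-2.4],[0,0,-3],[0,0,-3],[0,0,-3],[0,0,-3],[0,0,-2.4],[0,0,-1.6],[0,0,-1],[0,0,-0.5],[0,0,0],[0,0,0]],"dr":[[0,0,0],[0,0,0],[0,0,0],[0,0,0],[0,0,0],[0,0,0],[0,0,-1],[0,0,-2],[0,0,-2],[0,0,-2],[0,0,-1],[0,0,-1],[0,0,0],[0,0,0]]}'
python3 - <<'E'
from h import *
np.set_printoptions(precision=4,suppress=True)
p,R=pose(); print("tool x",np.degrees(np.arctan2(R[1,0],R[0,0])),togo([.675,.012,.315]))
g=snap("top")
for b in blobs(g,"blue",4,(150,180,400,320)): print("blue",np.round(b[:3],1))
E
```

```text
time_s: 49.28
tool_pos: [0.4748, 0.3364, 0.3171]
orientation: [-0.0, 0.709, 0.705, -0.001]
ft_force: [0.2, -1.2, -2.8]
gripper_width: 0.166
grip_force: 107.6
tool x 89.7000950924086 [-32.33  20.19   0.21]
blue [ 283.7  302.1 1061. ]
blue [209.2 256.2  47.5]
blue [329.5 224.5  41. ]
```

```bash
python3 -m handwheel '{"translation":[[-0.65,0.4,0],[-1.6,1,0],[-2.6,1.6,0],[-3.2,2,0],[-3.2,2,0],[-3.2,2,0],[-3.2,2,0],[-3.2,2,0],[-3.2,2,0],[-3.2,2,0],[-2.6,1.6,0],[-1.6,1,0],[-0.65,0.4,0],[0,0,0],[0,0,0]],"dr":[[0,0,0],[0,0,0],[0,0,0],[0,0,0],[0,0,0],[0,0,0],[0,0,0],[0,0,0],[0,0,0],[0,0,0],[0,0,0],[0,0,0],[0,0,0],[0,0,0],[0,0,0]]}'
python3 - <<'E'
from h import *
p,R=pose(); print("tool x",np.degrees(np.arctan2(R[1,0],R[0,0])),togo([.675,.012,.31]))
g=snap("top")
for b in blobs(g,"blue",4,(150,180,400,320)): print("blue",np.round(b[:3],1),ray(g,b[0],b[1],.24))
E
```

```text
time_s: 51.2
tool_pos: [0.6729, 0.0153, 0.3179]
orientation: [-0.0, 0.709, 0.706, 0.0]
ft_force: [0.8, 1.2, -3.9]
gripper_width: 0.162
grip_force: 107.6
tool x 89.76966931931925 [-0.33  0.21  0.79]
blue [279.6 301.7 800. ] [0.40930549 0.1424839  0.24      ]
```

```bash
python3 -m handwheel '{"translation":[[-0.15,0.1,0.5],[-0.15,0.1,0.5],[0,0,0],[0,0,0],[0,0,0],[0,0,0],[0,0,0],[0,0,0],[0,0,0],[0,0,0],[0,0,0],[0,0,0],[0,0,0],[0,0,0],[0,0,0],[0,0,0],[0,0,0],[0,0,0],[0,0,0],[0,0,0]],"dr":[[0,0,0],[0,0,0],[-3,0,0],[-3,0,0],[-3,0,0],[-3,0,0],[-3,0,0],[-3,0,0],[-3,0,0],[-3,0,0],[-3,0,0],[-3,0,0],[-3,0,0],[-3,0,0],[-3,0,0],[-3,0,0],[-3,0,0],[-3,0,0],[0,0,0],[0,0,0]]}'
python3 - <<'E'
from h import *
p,R=pose(); print(np.degrees(np.arccos(-R[2,2])))
L=p+R@np.array([0,-.094,.077]); print("lip",L)
g=snap("top","t5.png"); s=snap("side","s5.png")
for b in blobs(g,"blue",4,(250,150,400,280)): print("blue",np.round(b[:3],1))
for b in blobs(s,"blue",4): print("side",np.round(b[:3],1))
E
```

```text
time_s: 53.75
tool_pos: [0.6756, 0.0125, 0.308]
orientation: [0.283, 0.648, 0.647, 0.284]
ft_force: [-0.1, -0.5, -2.7]
gripper_width: 0.163
grip_force: 107.9
47.32835927555139
lip [0.66854456 0.01280135 0.18668659]
side [ 267.   273.3 2077. ]
side [364.6 302.1 874. ]
side [433.8 136.7 799. ]
side [267. 293.   6.]
```

```bash
python3 -m handwheel '{"translation":[[0,0,0],[0,0,0],[0,0,0],[0,0,0],[0,0,0],[0,0,0],[0,0,0],[0,0,0],[0,0,0],[0,0,0],[0,0,0],[0,0,0],[0,0,0],[0,0,0]],"dr":[[-4,0,0],[-4,0,0],[0,0,0],[0,0,0],[8,0,0],[8,0,0],[8,0,0],[8,0,0],[8,0,0],[8,0,0],[8,0,0],[0,0,0],[0,0,0],[0,0,0]]}'
python3 -m handwheel '{"translation":[[0,4,0],[0,4,0],[0,0,0]],"dr":[[0,0,0],[0,0,0],[0,0,0]]}'|grep pos
python3 - <<'E'
from h import *
np.set_printoptions(precision=4,suppress=True)
p,R=pose(); print(p,np.degrees(np.arccos(-R[2,2])))
w=snap("wrist","w6.png"); print([np.round(b[:3],1) for b in blobs(w,"blue",15)])
g=snap("top","t6.png"); s=snap("side")
for b in blobs(g,"blue",4,(150,100,450,400)): print("blue",np.round(b[:3],1),ray(g,b[0],b[1],.1))
cv2.imwrite("pics/f6.png",np.hstack([cv2.resize(g["img"][120:320,170:430],(520,400),interpolation=2),cv2.resize(w["img"],(280,210)).copy() if 0 else cv2.copyMakeBorder(cv2.resize(w["img"],(280,210)),0,190,0,0,0)]))
E
```

```text
time_s: 55.6
tool_pos: [0.6806, 0.0328, 0.3115]
orientation: [0.02, 0.682, 0.728, 0.064]
ft_force: [0.7, 0.1, -1.9]
gripper_width: 0.172
grip_force: 107.9
tool_pos: [0.7617, 0.0378, 0.3203]
[0.7617 0.0378 0.3203] 7.723489438021307
[array([137.5, 223.6, 346. ])]
blue [277.6 292.  274. ] [0.4355 0.1542 0.1   ]
```

View pics/f6.png

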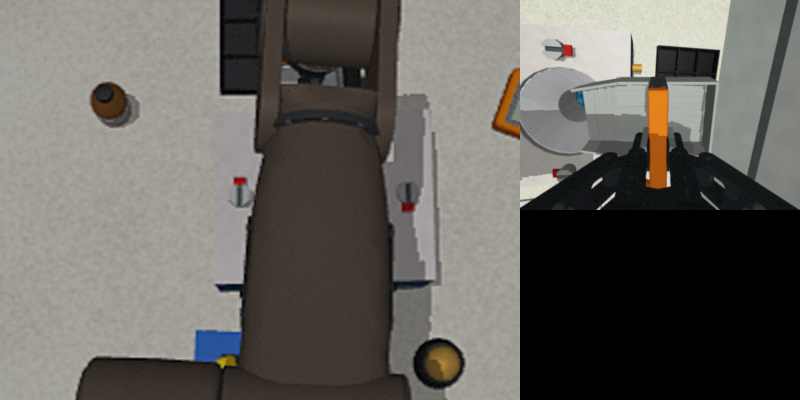

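View: the visible tray floor is empty, blue only shows in the funnel/column at about (137,224) of the wrist image; no tablet on the deck or bench. Level the tray and work out where to put it.

```bash
cat >> h.py <<'E'
def level(yaw):
    """rotvec (deg, tool axes) to point tool down with tool x at yaw deg"""
    p,R=pose(); a=np.radians(yaw); x=np.array([np.cos(a),np.sin(a),0]); z=np.array([0,0,-1.]); D=np.c_[x,np.cross(z,x),z]
    return np.round(np.degrees(Rn.from_matrix(R.T@D).as_rotvec()),1)
E
python3 - <<'E'
from h import *
np.set_printoptions(precision=3,suppress=True)
p,R=pose(); print("tool x",np.degrees(np.arctan2(R[1,0],R[0,0])),level(90),ctrl.get_state()["joint_positions"])
E
```

```text
tool x 93.91186724374461 [ 6.7 -3.6  3.7] [-0.059  0.613  1.168  0.078  1.25  -0.145]
```

```bash
python3 -m handwheel '{"translation":[[0,0,0],[0,0,0],[0,0,0],[1.9,-1.8,0],[3.73,-3.57,0],[3.73,-3.57,0],[3.73,-3.57,0],[3.73,-3.57,0],[3.73,-3.57,0],[3.73,-3.57,0],[3.73,-3.57,0],[1.9,-1.8,0],[0,0,0],[0,0,0]],"dr":[[3.4,-1.8,1.9],[3.3,-1.8,1.8],[0,0,0],[0,0,0],[0,0,0],[0,0,0],[0,0,0],[0,0,0],[0,0,0],[0,0,0],[0,0,0],[0,0,0],[0,0,0],[0,0,0]]}'
python3 - <<'E'
from h import *
np.set_printoptions(precision=3,suppress=True)
p,R=pose(); print("tool x",np.degrees(np.arctan2(R[1,0],R[0,0])),level(90),togo([.475,.336,.11]))
E
```

```text
time_s: 57.88
tool_pos: [0.4744, 0.3363, 0.3212]
orientation: [0.0, 0.707, 0.707, 0.001]
ft_force: [-0.2, -0.3, -2.4]
gripper_width: 0.168
grip_force: 108.4
tool x 90.03073102609073 [ 0.1 -0.1  0. ] [-0.06  0.02 21.12]
```

```bash
python3 -m handwheel '{"translation":[[0,0,3],[0,0,5],[0,0,5],[0,0,5],[0,0,2.5],[0,0,1.5],[0,0,0.5],[0,0,0]],"dr":[[0,0,0],[0,0,0],[0,0,0],[0,0,0],[0,0,0],[0,0,0],[0,0,0],[0,0,0]]}'
python3 -m handwheel '{"translation":[[0,0,0.2],[0,0,0.2],[0,0,0]],"dr":[[0,0,0],[0,0,0],[0,0,0]]}'
python3 - <<'E'
from h import *
np.set_printoptions(precision=3,suppress=True)
g=snap("top","t7.png")
for b in blobs(g,"blue",3,(150,100,450,400)): print("blue",np.round(b[:3],1),ray(g,b[0],b[1],.06))
print(proj(g,[.622,.012,.06]),proj(g,[.622,.012,.13]))
E
```

```text
time_s: 58.88
tool_pos: [0.475, 0.337, 0.0965]
orientation: [0.0, 0.707, 0.707, 0.001]
ft_force: [-0.7, -0.2, -1.7]
gripper_width: 0.162
grip_force: 108.3
time_s: 59.25
tool_pos: [0.4747, 0.3373, 0.0926]
orientation: [0.0, 0.707, 0.707, 0.001]
ft_force: [-0.1, 0.0, 2.1]
gripper_width: 0.163
grip_force: 109.3
blue [ 283.6  302.  1065. ] [0.409 0.141 0.06 ]
blue [328.9 223.1 263.5] [0.621 0.016 0.06 ]
[330.499 222.822] [331.479 219.111]
```

```bash
python3 -m handwheel '{"translation":[[0,0,0],[0,0,0],[0,0,0],[0,0,0],[0,0,-2],[0,0,-5],[0,0,-5],[0,0,-5],[0,0,-5],[0,0,-2],[-5,2.2,0],[-5,2.2,0],[-5,2.2,0],[-5,2.2,0],[-4.5,2.2,0],[0,0,0],[0,0,0]],"dr":[[0,0,0],[0,0,0],[0,0,0],[0,0,0],[0,0,0],[0,0,0],[0,0,0],[0,0,0],[0,0,0],[0,0,0],[0,0,0],[0,0,0],[0,0,0],[0,0,0],[0,0,0],[0,0,0],[0,0,0]]}' 6
python3 - <<'E'
from h import *
np.set_printoptions(precision=3,suppress=True)
g=snap("top","t8.png"); hsv=cv2.cvtColor(g["img"],cv2.COLOR_BGR2HSV)
for b in blobs(g,"orange",60,(170,200,250,330)): print("or",np.round(b[:3],1),ray(g,b[0],b[1],.092),np.round(b[3][2],1))
for b in blobs(g,"blue",3,(150,100,450,400)): print("blue",np.round(b[:3],1),ray(g,b[0],b[1],.03))
for b in blobs(g,"yellow",20,(250,260,320,330)): print("drv",np.round(b[:3],1),ray(g,b[0],b[1],.14))
w=snap("wrist","w8.png"); print(pose()[0])
for b in blobs(w,"blue",40):
    print(np.round(b[:3],1),cv2.boundingRect(b[4]),cv2.minEnclosingCircle(b[4]))
for z in(.02,.05,.1): print(z,proj(w,[.622,.012,z]),proj(w,[.656,.012,z]),proj(w,[.622,.046,z]))
m=cv2.inRange(cv2.cvtColor(w["img"],cv2.COLOR_BGR2GRAY),0,255)
E
```

```text
time_s: 61.42
tool_pos: [0.5842, 0.092, 0.3317]
orientation: [-0.0, 0.707, 0.707, 0.001]
ft_force: [-0.8, 0.4, -0.1]
gripper_width: 0.701
grip_force: 0.0
or [208.9 277.6 178.5] [0.475 0.335 0.092] 90.0
blue [335.9 220.7  35. ] [ 0.632 -0.004  0.03 ]
blue [334.9 230.6   5.5] [ 0.604 -0.001  0.03 ]
[0.584 0.093 0.332]
[ 142.8  147.  6358. ] (86, 102, 101, 96) ((136.0, 149.0), 68.62225341796875)
[349.9 260.5 686. ] (326, 249, 45, 28) ((348.0, 258.5), 22.67717933654785)
[433.8 137.3  59.5] (423, 135, 20, 6) ((432.6052551269531, 137.5), 9.72178840637207)
0.02 [345.853 252.473] [373.524 252.477] [346.592 225.882]
0.05 [347.938 261.523] [377.452 261.525] [348.78  233.342]
0.1 [352.109 279.618] [385.307 279.618] [353.177 248.33 ]
```

```bash
python3 -m handwheel '{"translation":[[5.5,-2.5,0],[5.5,-2.5,0],[5.5,-2.5,0],[5.5,-2.5,0],[5.5,-2.5,0],[5.5,-2.5,0],[5.5,-2.5,0],[5,-2.5,0],[5,-2,0],[0,0,0],[0,0,0]],"dr":[[0,0,0],[0,0,0],[0,0,0],[0,0,0],[0,0,0],[0,0,0],[0,0,0],[0,0,0],[0,0,0],[0,0,0],[0,0,0]]}' |grep -A3 pos
python3 - <<'E'
from h import *
np.set_printoptions(precision=3,suppress=True)
g=snap("top","t9.png"); w=np.load; hsv=cv2.cvtColor(g["img"],cv2.COLOR_BGR2HSV)
for c,z,a,bx in(("orange",.092,60,(170,200,250,330)),("blue",.03,3,(150,100,570,400)),("yellow",.14,20,(250,260,320,330)),("red",.178,6,(270,180,400,260))):
    for b in blobs(g,c,a,bx): print(c,np.round(b[:3],1),ray(g,b[0],b[1],z),cv2.boundingRect(b[4]))
m=((hsv[...,2]<60)).astype(np.uint8); m[:,:460]=0;m[:,525:]=0;m[:225]=0;m[295:]=0
n,l,st,c=cv2.connectedComponentsWithStats(m); i=1+st[1:,4].argmax(); print("cover handle",st[i],ray(g,*c[i],.05))
s=snap("side"); print([(np.round(b[:3],1)) for b in blobs(s,"blue",8)])
E
```

```text
tool_pos: [0.3632, 0.577, 0.3318]
orientation: [0.0, 0.706, 0.708, 0.0]
ft_force: [0.5, 0.4, 0.1]
gripper_width: 0.705
orange [208.9 277.6 178.5] [0.475 0.335 0.092] (189, 275, 39, 6)
blue [ 283.6  302.1 1066. ] [0.41  0.142 0.03 ] (267, 285, 35, 35)
blue [329.  223.2 255.5] [0.625 0.015 0.03 ] (320, 214, 20, 20)
yellow [283.1 302.9  74.5] [0.407 0.138 0.14 ] (278, 298, 11, 11)
red [373.5 223.2  17. ] [ 0.604 -0.092  0.178] (371, 221, 6, 5)
red [289.5 210.2  12. ] [0.639 0.119 0.178] (287, 209, 6, 4)
cover handle [467 258  40   7 208] [ 0.514 -0.411  0.05 ]
[array([245.7, 280.2, 876.5])]
```

```bash
python3 -c "
from plant import job
print(job.hand_in())"
```

```text
the job is handed in; nothing more can be done
None
```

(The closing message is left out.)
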